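# Slide a tall battery pack home into its charging dock

### The job

Put the battery pack on charge: push it across the bench, low down near its base so that it slides upright instead of tipping, in between the guides of the charging dock and on until the contacts are pressed in and the spring catch has snapped into the recess in its side, then take the hand away. Only push it steadily: do not tip it, lift it, fling it or touch its carrying handle, and leave the other things on the bench where they are.

Things in the scene. Friction and masses are not known exactly. Their poses are not given: they have to be found in the camera images.
- pack: Battery pack: loose smooth (slippery) dark grey case with a pale lid, 0.65 to 0.95 kg, 80 mm long (its x), 100 wide (y), 104 high, on four rubber feet set 10 mm in from its ends. Origin: centre of its underside, on the bench; z up. Its +x face (brass contact strips) leads into the dock; its two upright corners are bevelled 10 by 6 mm. In each side is a recess 11 mm deep for the catch, 16 to 46 mm up, x = -22 to +9.5 mm.
- pack_rear (a point): Middle of the pack's flat rear (-x) face, 20 mm above the bench: where to push. Axes as the pack's. Friction of the feet on the bench is 0.64 to 0.96, so a push more than about 40 mm up can tip the pack. Sliding it over the bench takes 4 to 10 N; past the catch and home, up to about 20 N.
- pack_handle: The black carrying handle on the pack's lid, fixed: a bar along the pack's y, 60 mm long, 11 mm thick, 126 mm above the bench at its top, over the middle of the lid. Its origin is the pack's origin. Not to be touched.
- dock: Charging dock fixed to the bench: off-white housing 140 mm wide, 48 deep, 62 high, with two slippery white nylon guides 16.5 mm high reaching out of it. Origin: on the bench under the middle of the housing's front (stop) face. +x is the way the pack goes in; the mouth is toward -x. The guides are 108 mm apart from x = 0 to -60 mm, then flare to 134 mm at x = -89 mm.
- dock_stop (a point): Middle of the dock's stop face, 20 mm above the bench; axes as the dock's. The pack is home when its x axis points along the dock's and its origin lies 40 mm (hard against the stop) to 43 mm (held by the catch) before this face, sideways within 4 mm of the middle.
- contacts (a joint): Spring-loaded black contact block in the housing, metres it is pushed in: 0 = out (its face stands 10 mm before the stop face, 19 to 42 mm up), about 0.0075 with the pack held by the catch, 0.010 with the pack hard against the stop. Spring 1.2 N at 0, 3.2 N at 0.010.
- catch (a joint): Spring catch of steel with a yellow strip along the dock's -y guide, rad: 0 = sprung in (its nose reaches 11 mm inside the guide, 33 to 62 mm before the stop face, 20 to 36 mm up); the pack's leading part pushes it outward to about 0.2, and it snaps back to 0 into the recess when the pack's origin passes x = -42.5 mm.
- loupe: Black stand loupe, 39 mm across, 32 mm high; to be left alone.
- bush_sample: Grey flanged bush sample standing in the shallow tray, 31 mm across, 25 mm high; to be left alone.
- oil_bottle: Oiler with an orange nozzle, 42 mm across, 109 mm high; to be left alone.
- wipe_bottle: White bottle with a blue cap, 52 mm across, 130 mm high; to be left alone.
- tape_roll: Roll of tape lying flat, 96 mm across, 25 mm high; to be left alone.

How it is judged:
By the outcome, as a careful person would: the job done as asked, in the order asked, and still so for the second after the job is handed in, with the robot touching nothing.
It also fails if it takes over 50 s, if anything falls off the work surface, if the arm or the gripper's body presses on something with over 40 N, if the wrist force passes 120 N, or if a joint passes its speed limit or range.

### The arm

A 6-joint arm with a two-finger parallel gripper is mounted at the origin on a cart in front of the work surface, level with it; the furniture and walls round the work are solid. World frame = base frame: x ahead of the robot, y to its left, z up, the work surface at z = 0. Lengths are in m, angles in rad, forces in N, time in s.
With the tool pointing down it reaches from about 0.35 to 0.85 m from the base axis. Payload 8.1 kg.
Tool frame: the origin (TCP) lies between the finger pads; the fingertips stand tips_ahead ahead of it and the grasp point (between the pads) lies 8 mm behind it (tips_ahead is the distance from the TCP to the fingertips, in m); z points along the fingers, x is the direction in which the jaws open and shut, and the axes are right-handed (so a half turn about z gives the same grasp; the last joint's range is limited). The gripper opens to 93 mm and grips with 3 to 60 N. Pads are 15 mm wide; open, the fingers measure 128 mm over their backs; the gripper's body (75 mm by 188 mm) begins 65 mm behind the grasp point.
Start: joints at [-1.345, 0.13, 1.488, -0, 1.523, -0.085], TCP at [0.184, -0.571, 0.23] pointing down, gripper open.
Joint ranges: [-2.96, 2.96], [-0.89, 2.26], [0.02, 2.5], [-1.34, 4.48], [0, 2.73], [-2.66, 2.66]. Speed limits (rad/s): [2.39, 2.39, 2.79, 3.14, 3.14, 3.14].

### API

Orientations are given as a rotation vector (axis times angle).
In Python, from plant import * gives the robot as it stands.
- The arm moves only by the tool play_rows, never from a script. Its argument "increments" is a list that holds one entry, the list of rows, each a list of 4 numbers: the shift along the tool's x, y, z in cm, then the turn about the tool's z in rad. A call has 1 to 5 rows; each row is the pose to reach, as a shift and turn from the pose measured when the call began, along the tool's axes at that moment; what a row does not reach only later rows make up. A row lasts 1/10 s, in which the tool goes at most 50 mm and 8.59 degrees, less where a joint would pass 70% of its speed; a pose out of reach is approached as far as the arm can. A call with a gripper value outside its range is refused whole. "jaw" is the finger opening in cm, from 0 to 9.3, set as the call begins (left out, the last holds). The fingers move at their own pace and stop on an object; "squeeze" is the grip in N (left out, the last holds). Time passes only in rows, so rows that repeat a pose let the fingers close. It gives the time, the measured TCP pose, the force and the opening at its end, in the units of the state.
- read_state(): the state, without advancing time (a new reading comes with each control period).
- read_camera(name): name is "scene" or "top" or "wrist"; returns (picture, depth): 420x560x3 uint8, blue, green, red; 420x560 float32, m along the optical axis (not along the pixel's ray), 0 where there is no reading.
- camera_params(name): a dict with "K" (3x3 intrinsics, pixels), "eye" and "orientation" of the camera in the world. Camera axes: x right, y up, looking along -z (the intrinsics and any distortion apply to the point x, -y, -z); pixel columns grow to the right and rows downward; lengths in m; the calibration is good to about 2 mm. A picture is of the moment at which its call begins: read the wrist's pose just before it. camera_params takes no time and is no camera call; for the wrist camera it gives the pose at the moment of the call.
- close_job(): hands the job in, once; it reports no verdict.
The state is a dict: "t": time; "q": joint angles; "dq": joint speeds; "joint_torque": joint torques, N m; "tool_pos": TCP position; "orientation": TCP orientation; "force": force on the tool from outside, world axes, zero at the start; "wrist_torque": the same for the moment, N m; "opening": finger opening in m.
Only numpy, scipy, OpenCV 4.12 (cv2) and the standard library are available. Lean on these libraries where they do the work, as an engineer would, in place of code of your own. Each camera call takes 0.05 s, during which the arm holds its last target.

## Working session

There is one attempt and no reset: what is moved stays moved. The work goes in short steps, Python scripts to look and compute and a tool call to move; the robot and the scene stay as the last step left them, time stands still between calls to the robot, and variables do not carry over. Pictures are saved under pics/ and viewed, and the job is handed in when it is done.

Besides the shell and the picture viewer there is one more tool, called after "Emit:" by a JSON object that holds its "name" and its "arguments", one argument or row to a line. play_rows: Moves the arm, as the interface text tells. Its arguments: {"type":"object","properties":{"increments":{"type":"array"},"jaw":{"type":"number"},"squeeze":{"type":"number"}},"required":["increments"]}

```bash
ls; mkdir -p pics; cat > h.py <<'E'
from plant import *
import numpy as np, cv2
from scipy.spatial.transform import Rotation as R
def cam(n):
    p=camera_params(n); return p
E
python3 - <<'E'
from h import *
s=read_state(); print(s)
for n in ["scene","top"]:
    p=camera_params(n); print(n,p)
    im,d=read_camera(n); cv2.imwrite(f"pics/{n}0.png",im); np.savez(f"{n}0.npz",im=im,d=d)
E
```

```text
pics
{'t': 0.0, 'q': array([-1.34538900e+00,  1.31153253e-01,  1.48928089e+00, -1.66179477e-05,
        1.52296985e+00, -8.54083736e-02]), 'dq': array([ 0.00049035,  0.00035054, -0.00046475, -0.00049687,  0.00150341,
       -0.0004264 ]), 'joint_torque': array([-1.57786915e-03, -5.59838784e+01, -4.91765606e+01,  7.61963823e-02,
        3.51339590e-02, -1.29298564e-04]), 'tool_pos': array([ 0.18339034, -0.57071715,  0.22859126]), 'orientation': array([-2.53756146e+00,  1.85013423e+00,  2.16397047e-03]), 'force': array([-0.10416493, -0.47796521, -0.26497147]), 'wrist_torque': array([-0.01090234,  0.00840708, -0.0364605 ]), 'opening': 0.0930280128586432}
scene {'K': array([[390.81663056,   0.        , 273.46012963],
       [  0.        , 390.81663056, 207.41890853],
       [  0.        ,   0.        ,   1.        ]]), 'eye': array([ 0.08386793, -1.10240433,  0.53928484]), 'orientation': array([ 1.07038618, -0.22854179, -0.42815409])}
top {'K': array([[417.57137526,   0.        , 273.44532111],
       [  0.        , 417.57137526, 204.70900607],
       [  0.        ,   0.        ,   1.        ]]), 'eye': array([ 0.43887717, -0.23429495,  1.03746983]), 'orientation': array([ 0.07959943, -0.04250629, -1.58775097])}
```

View pics/scene0.png

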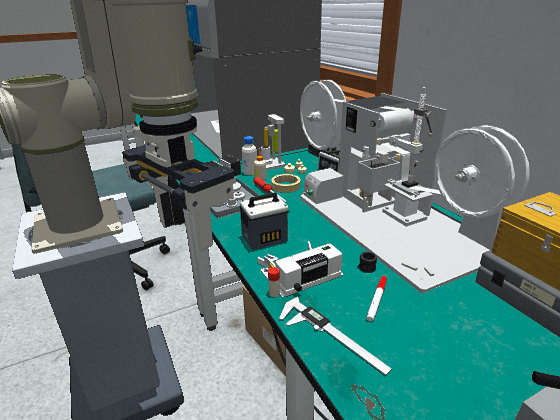

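View pics/top0.png

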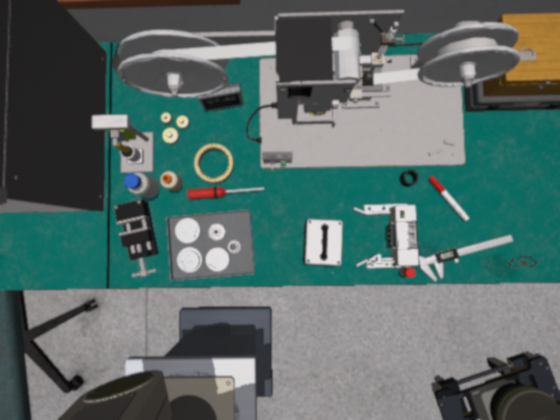

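The scene view shows the pack (around 265,220) and the dock (around 310,268) beyond it. The top view shows the pack lid at about (323,243) and the dock housing at about (403,235), with its mouth facing left. Next I'll measure both.

```bash
cat >> h.py <<'E'
def pose(n,p=None):
    p=p or camera_params(n); return p["K"],np.array(p["eye"]),R.from_rotvec(p["orientation"]).as_matrix()
def ray_plane(n,uv,z,p=None):
    K,e,Rm=pose(n,p); uv=np.atleast_2d(np.array(uv,float))
    d=np.c_[(uv[:,0]-K[0,2])/K[0,0],-(uv[:,1]-K[1,2])/K[1,1],-np.ones(len(uv))]@Rm.T
    return e+d*((z-e[2])/d[:,2])[:,None]
def cloud(n,dep,p=None):
    K,e,Rm=pose(n,p); v,u=np.indices(dep.shape)
    c=np.stack([(u-K[0,2])/K[0,0]*dep,-(v-K[1,2])/K[1,1]*dep,-dep],-1)
    return c@Rm.T+e
def proj(n,P,p=None):
    K,e,Rm=pose(n,p); c=(np.atleast_2d(P)-e)@Rm
    return np.c_[K[0,0]*c[:,0]/-c[:,2]+K[0,2],-K[1,1]*c[:,1]/-c[:,2]+K[1,2]]
E
python3 - <<'E'
from h import *
z=np.load("top0.npz"); im,d=z["im"],z["d"]
c=im[170:300,280:460]; cv2.imwrite("pics/topcrop.png",cv2.resize(c,None,fx=4.4,fy=4.4,interpolation=cv2.INTER_CUBIC))
z2=np.load("scene0.npz"); c=z2["im"][170:320,220:400]; cv2.imwrite("pics/scenecrop.png",cv2.resize(c,None,fx=4,fy=4,interpolation=cv2.INTER_CUBIC))
P=cloud("top",d)
for uv in [(323,222),(312,240),(335,255),(323,243),(404,235),(375,210),(375,262),(350,180),(290,270),(408,178)]:
    print(uv,P[uv[1],uv[0]].round(4))
# lid
for lo,hi,box in [(0.095,0.115,(300,345,215,270)),(0.05,0.075,(380,425,200,270))]:
    m=np.zeros(d.shape,np.uint8); a,b,c0,e=box
    m[c0:e,a:b]=((P[c0:e,a:b,2]>lo)&(P[c0:e,a:b,2]<hi)).astype(np.uint8)
    pts=P[m>0]; print(len(pts),pts[:,2].mean())
    r=cv2.minAreaRect(pts[:,:2].astype(np.float32)); print(r, cv2.boxPoints(r).round(4).tolist())
E
```

```text
(323, 222) [ 0.4709 -0.3227  0.1042]
(312, 240) [ 0.4313 -0.2972  0.1048]
(335, 255) [ 0.3975 -0.3469  0.1075]
(323, 243) [ 0.4246 -0.3196  0.1248]
(404, 235) [ 0.4389 -0.5124  0.0633]
(375, 210) [ 0.5017 -0.4614  0.0018]
(375, 262) [ 0.3766 -0.4486  0.0398]
(350, 180) [ 0.5778 -0.4023  0.0007]
(290, 270) [ 0.3581 -0.2485  0.003 ]
(408, 178) [ 0.5797 -0.5455  0.002 ]
1449 0.10401060521841346
((0.4275543689727783, -0.3232009708881378), (0.08024445176124573, 0.09984295815229416), 85.98059844970703) [[0.3749000132083893, -0.3596999943256378], [0.47450000047683716, -0.3666999936103821], [0.48019999265670776, -0.2867000102996826], [0.3806000053882599, -0.27970001101493835]]
1331 0.06151658967302241
((0.43489331007003784, -0.5186089277267456), (0.14927829802036285, 0.04896700009703636), 0.8393020033836365) [[0.35989999771118164, -0.4952000081539154], [0.36059999465942383, -0.5442000031471252], [0.5098999738693237, -0.5419999957084656], [0.5091999769210815, -0.49300000071525574]]
```

View pics/topcrop.png

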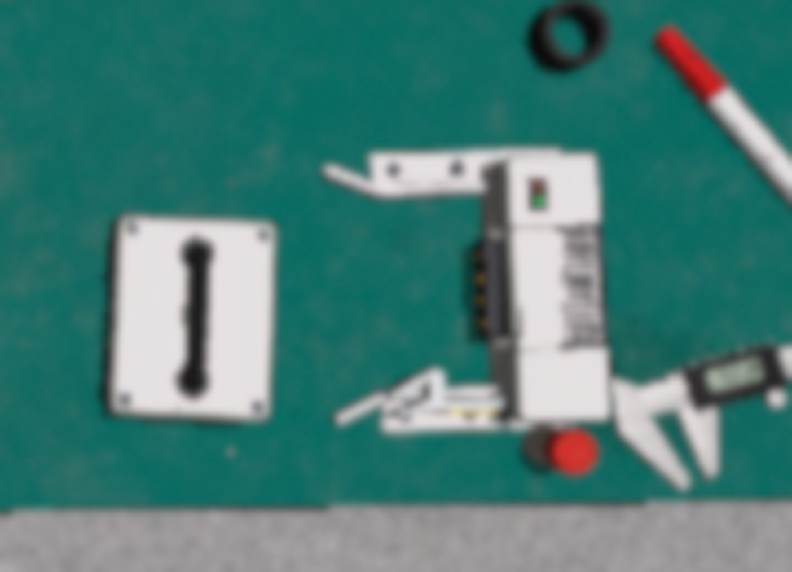

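View pics/scenecrop.png

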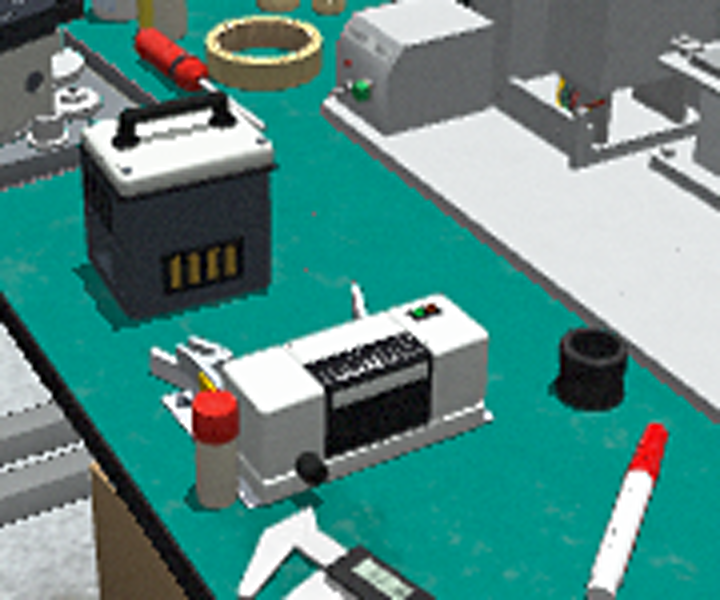

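```bash
python3 - <<'E'
from h import *
import plant
print([a for a in dir(plant) if not a.startswith('_')])
print(getattr(plant,'tips_ahead',None))
s=read_state(); print(R.from_rotvec(s["orientation"]).as_matrix().round(3))
z=np.load("top0.npz"); im,d=z["im"],z["d"]
hsv=cv2.cvtColor(im,cv2.COLOR_BGR2HSV)
white=((hsv[...,1]<50)&(hsv[...,2]>140)).astype(np.uint8)
# pack lid
m=np.zeros_like(white); m[212:272,298:348]=white[212:272,298:348]
cs,_=cv2.findContours(m,cv2.RETR_EXTERNAL,cv2.CHAIN_APPROX_NONE); c=max(cs,key=cv2.contourArea)
w=ray_plane("top",c[:,0,:],0.104)[:,:2].astype(np.float32)
r=cv2.minAreaRect(w); print("lid",r,cv2.boxPoints(r).round(4).tolist())
# housing/dock mask dump
m=np.zeros_like(white); m[195:275,350:425]=white[195:275,350:425]
v=cv2.resize(m[195:275,350:425]*255,None,fx=8,fy=8,interpolation=cv2.INTER_NEAREST); 
cv2.imwrite("pics/dm.png",v)
cv2.imwrite("pics/dc.png",cv2.resize(im[195:275,350:425],None,fx=8,fy=7,interpolation=cv2.INTER_CUBIC))
E
```

```text
['IKError', 'camera_params', 'close_job', 'read_camera', 'read_state', 'tips_ahead']
0.011
[[ 0.306 -0.952 -0.   ]
 [-0.952 -0.306  0.002]
 [-0.002 -0.    -1.   ]]
lid ((0.42765164375305176, -0.32321134209632874), (0.0789513885974884, 0.0992327556014061), 86.5188980102539) [[0.3756999969482422, -0.3596000075340271], [0.4747999906539917, -0.36559998989105225], [0.4796000123023987, -0.28679999709129333], [0.3804999887943268, -0.2808000147342682]]
```

View pics/dc.png

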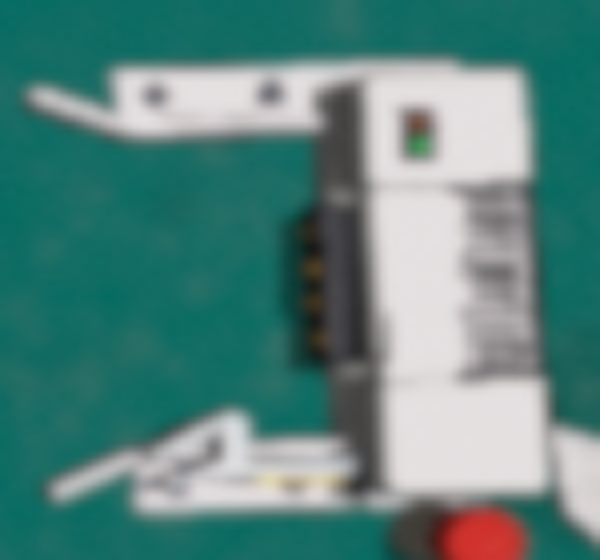

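```bash
python3 - <<'E'
from h import *
z=np.load("top0.npz"); im,d=z["im"],z["d"]
f=lambda x,y:(350+x/8-.5,195+y/7-.5)
H=ray_plane("top",[f(366,74),f(382,492),f(526,70),f(549,494)],0.062); print("housing top\n",H.round(4))
G=ray_plane("top",[f(318,129),f(140,137),f(35,100),f(26,90)],0.0165); print("guide+y inner\n",G.round(4))
G=ray_plane("top",[f(135,513),f(340,500),f(50,490),f(55,500)],0.0165); print("guide-y outer\n",G.round(4))
G=ray_plane("top",[f(250,440),f(350,440),f(350,462),f(250,465)],0.0165); print("guide-y inner\n",G.round(4))
dx=H[1]-H[0]; print("front edge len",np.linalg.norm(dx),"yaw",np.degrees(np.arctan2(dx[1],dx[0])))
P=cloud("top",d)
# stop-face edge from depth: per-row front edge of z>0.05
for v in range(206,266,6):
    r=P[v,385:420]; k=np.where((r[:,2]>0.055)&(r[:,2]<.07))[0]; print(v,385+k[0],r[k[0]].round(4),r[k[-1]].round(4))
im2,_=None,None
print(proj("scene",[[0.4275,-0.3232,0]]))
E
```

```text
housing top
 [[ 0.5087 -0.4954  0.062 ]
 [ 0.3709 -0.4946  0.062 ]
 [ 0.5092 -0.5416  0.062 ]
 [ 0.3695 -0.5422  0.062 ]]
guide+y inner
 [[ 0.4931 -0.4923  0.0165]
 [ 0.4913 -0.4384  0.0165]
 [ 0.5048 -0.407   0.0165]
 [ 0.5083 -0.4044  0.0165]]
guide-y outer
 [[ 0.3617 -0.4325  0.0165]
 [ 0.3652 -0.494   0.0165]
 [ 0.3699 -0.4072  0.0165]
 [ 0.3665 -0.4086  0.0165]]
guide-y inner
 [[ 0.3861 -0.4678  0.0165]
 [ 0.3856 -0.4978  0.0165]
 [ 0.3781 -0.4975  0.0165]
 [ 0.3775 -0.4675  0.0165]]
front edge len 0.13784616174491607 yaw 179.64555675593567
206 395 [ 0.5067 -0.4952  0.0602] [ 0.5059 -0.542   0.0585]
212 395 [ 0.4927 -0.495   0.0589] [ 0.4918 -0.5408  0.0604]
218 395 [ 0.4787 -0.4942  0.0601] [ 0.4778 -0.5399  0.0613]
224 395 [ 0.4649 -0.4948  0.0557] [ 0.4638 -0.5411  0.063 ]
230 396 [ 0.4508 -0.4961  0.0575] [ 0.45   -0.541   0.0613]
236 396 [ 0.4369 -0.4953  0.0582] [ 0.4361 -0.5424  0.0623]
242 396 [ 0.423  -0.4953  0.0563] [ 0.4223 -0.5418  0.0622]
248 397 [ 0.4091 -0.4969  0.0568] [ 0.4084 -0.5423  0.0589]
254 397 [ 0.3954 -0.496   0.0583] [ 0.3948 -0.5405  0.0628]
260 397 [ 0.3814 -0.4961  0.0556] [ 0.3812 -0.5416  0.0645]
[[263.36291634 238.6539382 ]]
```

The housing top is about 0.14 m wide, centred at x≈0.4395. The stop face is at y≈-0.495 and the dock axis is close to world -y. The pack is at (0.4277, -0.3232), yawed about 3.5° and 12 mm off the dock axis. I'll push with both fingers open, tool y along the push direction. First I'll move to a standoff behind the pack.

Emit:
{"name": "play_rows", "arguments": {
  "increments": [
    [[-2.0, -3.0, 0, -0.12], [-4.5, -6.5, 0, -0.24], [-7.0, -10.0, 0, -0.36], [-9.5, -13.5, 0, -0.48], [-12.0, -17.0, 0, -0.6]]
  ],
  "jaw": 5.0
}}

```text
t: 0.6
tool_pos: [0.3091, -0.4028, 0.2284]
orientation: [-2.973, 1.011, 0.002]
force: [0.6, -0.2, 0.3]
opening: 0.0575
```

```bash
cat > st.py <<'E'
from h import *
s=read_state(); M=R.from_rotvec(s["orientation"]).as_matrix(); p=s["tool_pos"]
print("t",round(s["t"],2),"p",p.round(4),"yaw",round(np.degrees(np.arctan2(M[1,0],M[0,0])),2),"tilt",M[2].round(3),"F",s["force"].round(2),"T",s["wrist_torque"].round(2),"op",round(s["opening"],4))
import sys
if len(sys.argv)>3:
    t=np.array(eval(sys.argv[1])); yaw=np.radians(float(sys.argv[2]))
    print("delta tool cm",(M.T@(t-p)*100).round(2),"turn",round(-(yaw-np.arctan2(M[1,0],M[0,0])),3))
E
python3 st.py "[0.4326,-0.2433,0.20]" -3.5 x
```

```text
t 0.6 p [ 0.3091 -0.4028  0.2284] yaw -37.56 tilt [-0.002 -0.001 -1.   ] F [ 0.65 -0.22  0.29] T [-0.05 -0.01 -0.  ] op 0.0575
delta tool cm [  0.07 -20.17   2.87] turn -0.594
```

Emit:
{"name": "play_rows", "arguments": {
  "increments": [
    [[0, -4.0, 0, -0.12], [0, -8.0, 0, -0.24], [0, -12.0, 0, -0.36], [0.1, -16.0, 0, -0.48], [0.1, -20.2, 0, -0.594]]
  ]
}}

```text
t: 1.1
tool_pos: [0.4335, -0.2419, 0.2284]
orientation: [-3.138, 0.089, 0.002]
force: [0.9, -0.3, -0.5]
opening: 0.05
```

```bash
python3 - <<'E'
from h import *
p=camera_params("wrist"); im,d=read_camera("wrist"); cv2.imwrite("pics/w1.png",im); np.savez("w1.npz",im=im,d=d)
im,d=read_camera("top"); cv2.imwrite("pics/t1.png",im)
im,d=read_camera("scene"); cv2.imwrite("pics/s1.png",im)
E
python3 st.py "[0.4326,-0.2433,0.035]" -3.5 x
```

```text
t 1.25 p [ 0.434  -0.2413  0.2283] yaw -3.27 tilt [-0.001 -0.003 -1.   ] F [-0.08 -0.3   0.36] T [-0.05 -0.08 -0.03] op 0.05
delta tool cm [-0.1   0.26 19.33] turn 0.004
```

View pics/w1.png

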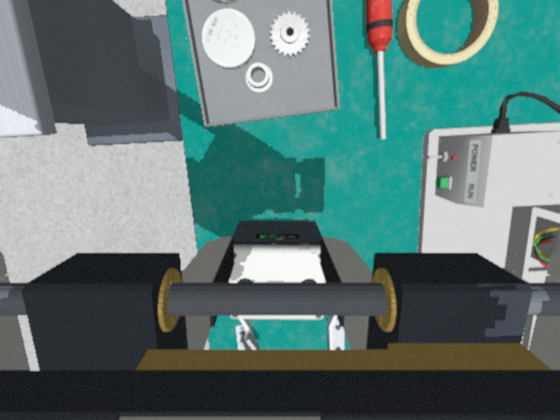

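View pics/s1.png

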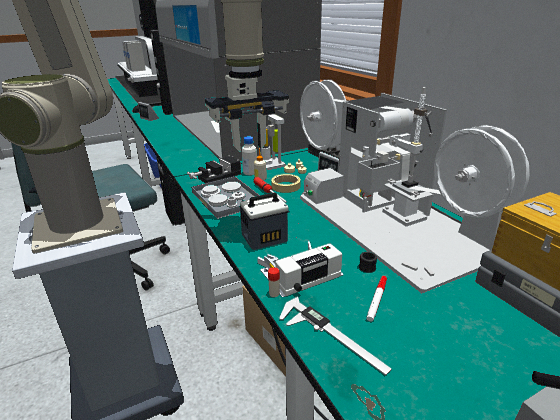

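View pics/t1.png

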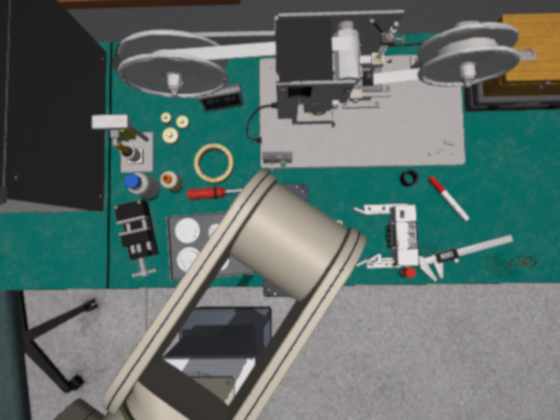

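The wrist view shows the pack's rear top edge at about (278,250), between the open fingers, with the dock below it. The scene view shows the gripper hovering behind the pack. I'll use the wrist depth to check the rear face and the lid overhang.

```bash
python3 - <<'E'
from h import *
z=np.load("w1.npz"); P=cloud("wrist",z["d"])
a=P[(P[...,0]>.35)&(P[...,0]<.51)&(P[...,1]<-.26)&(P[...,1]>-.30)&(P[...,2]<.14)]
for lo in np.arange(-0.005,.13,.01):
    b=a[(a[:,2]>lo)&(a[:,2]<=lo+.01)]
    # residual relative to tilted rear line; report max along +normal
    n=(b[:,1]+0.2833)+0.061*(b[:,0]-.4301)
    if len(b): print(round(lo,3),len(b),"med",np.median(n).round(4),"p95",np.percentile(n,95).round(4),"x",b[:,0].min().round(3),b[:,0].max().round(3))
p=camera_params("wrist"); print(p["eye"]); 
E
```

```text
-0.005 2759 med 0.0085 p95 0.0225 x 0.35 0.51
0.005 182 med -0.0002 p95 0.0002 x 0.382 0.48
0.015 170 med -0.0002 p95 0.0001 x 0.382 0.48
0.025 211 med -0.0003 p95 0.0002 x 0.382 0.481
0.035 207 med -0.0002 p95 0.0002 x 0.383 0.48
0.045 238 med -0.0002 p95 0.0002 x 0.382 0.48
0.055 205 med -0.0 p95 0.001 x 0.382 0.481
0.065 319 med 0.0001 p95 0.0011 x 0.382 0.48
0.075 268 med -0.0002 p95 0.0003 x 0.386 0.476
0.085 321 med -0.0003 p95 0.0005 x 0.388 0.475
0.095 1567 med -0.0069 p95 -0.0003 x 0.387 0.473
[ 0.43765302 -0.17462467  0.38199782]
```

Emit:
{"name": "play_rows", "arguments": {
  "increments": [
    [[-0.1, 0.2, 4, 0], [-0.1, 0.2, 8, 0], [-0.1, 0.2, 12, 0], [-0.1, 0.2, 16, 0], [-0.1, 0.2, 18.5, 0]]
  ]
}}

```text
t: 1.75
tool_pos: [0.43, -0.2425, 0.0398]
orientation: [-3.135, 0.094, 0.008]
force: [-1.2, 0.3, 0.2]
opening: 0.0497
```

```bash
python3 st.py "[0.4310,-0.2833,0.035]" -3.5 x; python3 - <<'E'
from h import *
im,d=read_camera("wrist"); cv2.imwrite("pics/w2.png",im); np.savez("w2.npz",im=im,d=d)
im,d=read_camera("scene"); cv2.imwrite("pics/s2.png",cv2.resize(im[120:320,180:380],None,fx=3,fy=3,interpolation=cv2.INTER_CUBIC))
E
```

```text
t 1.75 p [ 0.43   -0.2425  0.0398] yaw -3.43 tilt [-0.005 -0.005 -1.   ] F [-1.16  0.34  0.17] T [-0.06 -0.1  -0.01] op 0.0497
delta tool cm [0.35 4.07 0.46] turn 0.001
```

View pics/w2.png

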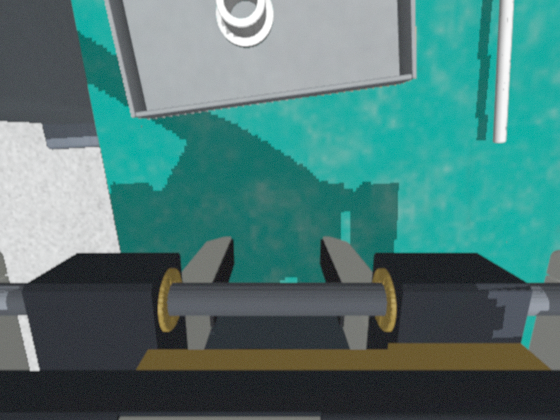

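View pics/s2.png

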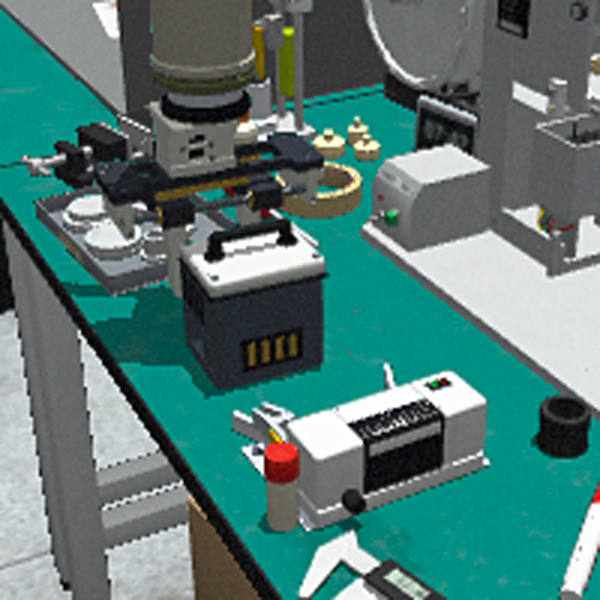

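The fingers are straddling the space just behind the pack, low down and clear of everything. Now I'll approach slowly.

Emit:
{"name": "play_rows", "arguments": {
  "increments": [
    [[0.1, 0.5, 0.4, 0], [0.2, 1.0, 0.45, 0], [0.2, 1.5, 0.45, 0], [0.2, 1.9, 0.45, 0], [0.2, 2.2, 0.45, 0]]
  ]
}}

```text
t: 2.35
tool_pos: [0.4299, -0.2645, 0.0352]
orientation: [-3.134, 0.094, 0.011]
force: [-0.3, -0.3, -0.0]
opening: 0.0501
```

```bash
python3 st.py "[0.4310,-0.2758,0.035]" -3.5 x; python3 - <<'E'
from h import *
im,d=read_camera("wrist"); cv2.imwrite("pics/w3.png",im); np.savez("w3.npz",im=im,d=d)
P=cloud("wrist",d)
a=P[(P[...,0]>.38)&(P[...,0]<.48)&(P[...,1]<-.22)&(P[...,1]>-.30)&(P[...,2]<.14)&(P[...,2]>.012)]
print(len(a))
for x in np.arange(.38,.48,.01):
    b=a[(a[:,0]>x)&(a[:,0]<x+.01)]
    if len(b): print(x.round(2),len(b),b[:,1].min().round(4),b[:,1].max().round(4),b[:,2].min().round(4),b[:,2].max().round(4))
E
```

```text
t 2.35 p [ 0.4299 -0.2645  0.0352] yaw -3.44 tilt [-0.007 -0.006 -1.   ] F [-0.27 -0.28 -0.04] T [-0.04 -0.1  -0.08] op 0.0501
delta tool cm [0.18 1.12 0.01] turn 0.001
52673
0.38 5312 -0.2536 -0.2253 0.0545 0.14
0.39 6285 -0.2829 -0.226 0.0129 0.14
0.4 8387 -0.2836 -0.2267 0.0121 0.14
0.41 3341 -0.2843 -0.2323 0.0121 0.14
0.42 3364 -0.2851 -0.2328 0.012 0.14
0.43 3394 -0.2858 -0.2333 0.0121 0.14
0.44 3375 -0.2865 -0.2341 0.0123 0.14
0.45 7325 -0.2869 -0.2301 0.0123 0.14
0.46 6362 -0.2585 -0.2302 0.0236 0.14
0.47 5528 -0.2584 -0.2308 0.0535 0.14
```

View pics/w3.png

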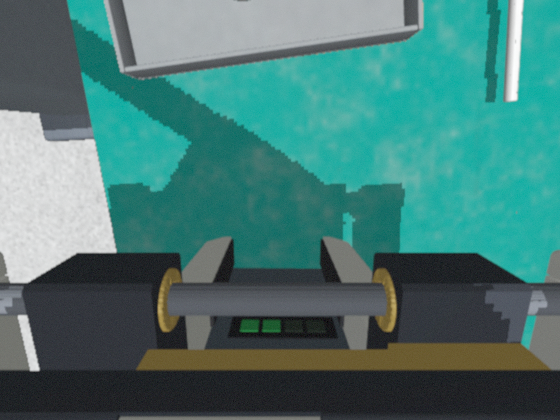

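```bash
cat > plan.py <<'E'
from h import *
import sys
# path of pack origin (if rigid with the fingers), s = travel
def prof(s):
    return np.radians(np.interp(s,[0,2,25,45,72,300],[-3.5,-3.5,12,12,0,0]))
ds=0.25; S=np.arange(0,140,ds); O=[np.array([427.7,-323.2])]
for s in S[1:]:
    a=prof(s); O.append(O[-1]+ds*np.array([np.sin(a),-np.cos(a)]))
O=np.array(O); A=prof(S)
T=O-47.5*np.c_[np.sin(A),-np.cos(A)]
if __name__=="__main__":
    st=read_state(); M=R.from_rotvec(st["orientation"]).as_matrix(); p=st["tool_pos"]; y0=np.arctan2(M[1,0],M[0,0])
    for s in eval(sys.argv[1]):
        i=int(round(s/ds)) if s>=0 else 0
        t=T[i]+ (s*np.array([np.sin(A[0]),-np.cos(A[0])]) if s<0 else 0)
        d=M.T@(np.r_[t/1000,0.035]-p)*100
        print(s,"O",O[i].round(1),"tcp",t.round(1),"row",d.round(2),round(y0-A[i],3))
    print("F",st["force"].round(2),"T",st["wrist_torque"].round(2),"p",p.round(4),"yaw",np.degrees(y0).round(2))
E
python3 plan.py "[-8,-5,-2,0,2]"
```

```text
-8 O [ 427.7 -323.2] tcp [ 431.1 -267.8] row [ 0.15  0.31 -0.  ] 0.001
-5 O [ 427.7 -323.2] tcp [ 430.9 -270.8] row [ 0.15  0.61 -0.  ] 0.001
-2 O [ 427.7 -323.2] tcp [ 430.7 -273.8] row [ 0.15  0.91 -0.01] 0.001
0 O [ 427.7 -323.2] tcp [ 430.6 -275.8] row [ 0.15  1.11 -0.01] 0.001
2 O [ 427.6 -325.2] tcp [ 430.5 -277.8] row [ 0.15  1.31 -0.01] 0.001
F [-1.18 -0.46 -0.09] T [-0.04 -0.06  0.02] p [ 0.4297 -0.2646  0.035 ] yaw -3.43
```

Emit:
{"name": "play_rows", "arguments": {
  "increments": [
    [[0.15, 0.3, 0, 0], [0.15, 0.6, 0, 0], [0.15, 0.9, 0, 0], [0.15, 1.1, 0, 0], [0.15, 1.3, 0, 0]]
  ]
}}

```text
t: 2.9
tool_pos: [0.431, -0.2771, 0.0356]
orientation: [-3.133, 0.094, 0.01]
force: [-1.8, 8.8, 9.9]
opening: 0.0502
```

```bash
python3 plan.py "[5,8,11,14,17]"
```

```text
5 O [ 427.5 -328.2] tcp [ 428.7 -280.7] row [-0.21  0.37  0.06] -0.034
8 O [ 427.4 -331.2] tcp [ 427.  -283.7] row [-0.36  0.68  0.06] -0.069
11 O [ 427.5 -334.2] tcp [ 425.4 -286.7] row [-0.5   0.99  0.06] -0.105
14 O [ 427.7 -337.2] tcp [ 423.9 -289.8] row [-0.63  1.31  0.06] -0.14
17 O [ 428.  -340.2] tcp [ 422.5 -293. ] row [-0.75  1.63  0.06] -0.175
F [-1.77  8.79  9.92] T [ 0.83 -0.27  0.03] p [ 0.431  -0.2771  0.0356] yaw -3.42
```

```bash
python3 - <<'E'
from h import *
im,d=read_camera("scene"); cv2.imwrite("pics/s4.png",cv2.resize(im[160:300,200:340],None,fx=4,fy=4,interpolation=cv2.INTER_CUBIC)); np.savez("s4.npz",im=im,d=d)
im2,d2=read_camera("wrist"); cv2.imwrite("pics/w4.png",im2); np.savez("w4.npz",im=im2,d=d2)
P=cloud("scene",d); P0=cloud("scene",np.load("scene0.npz")["d"])
for n,Q in [("0",P0),("now",P)]:
    a=Q[(Q[...,0]>.39)&(Q[...,0]<.47)&(Q[...,1]<-.355)&(Q[...,1]>-.375)&(Q[...,2]>.01)&(Q[...,2]<.095)]
    n_=np.linalg.lstsq(np.c_[a[:,0],a[:,2],np.ones(len(a))],a[:,1],rcond=None)[0]; print(n,len(a),n_.round(4),"pitch deg",np.degrees(np.arctan(n_[1])).round(2))
    b=Q[(Q[...,0]>.385)&(Q[...,0]<.47)&(Q[...,1]<-.29)&(Q[...,1]>-.36)&(Q[...,2]>.099)&(Q[...,2]<.112)]
    l=np.linalg.lstsq(np.c_[b[:,0],b[:,1],np.ones(len(b))],b[:,2],rcond=None)[0]; print("lid",len(b),l.round(4),b[:,2].mean().round(4))
Q=cloud("wrist",d2); a=Q[(Q[...,0]>.39)&(Q[...,0]<.47)&(Q[...,1]<-.275)&(Q[...,1]>-.30)&(Q[...,2]>.01)&(Q[...,2]<.1)]
l=np.linalg.lstsq(np.c_[a[:,0],a[:,2],np.ones(len(a))],a[:,1],rcond=None)[0]; print("rear",len(a),l.round(4))
E
python3 st.py
```

```text
0 918 [-0.0647  0.0077 -0.3383] pitch deg 0.44
lid 373 [0.0053 0.0067 0.1043] 0.1043
now 921 [-0.0609 -0.0012 -0.3418] pitch deg -0.07
lid 352 [0.0031 0.0049 0.1047] 0.1044
rear 7827 [-0.0417 -0.0014 -0.2677]
t 3.0 p [ 0.4311 -0.2773  0.0356] yaw -3.43 tilt [-0.007 -0.007 -1.   ] F [0.75 5.66 7.46] T [ 0.58 -0.36  0.1 ] op 0.05
```

View pics/s4.png

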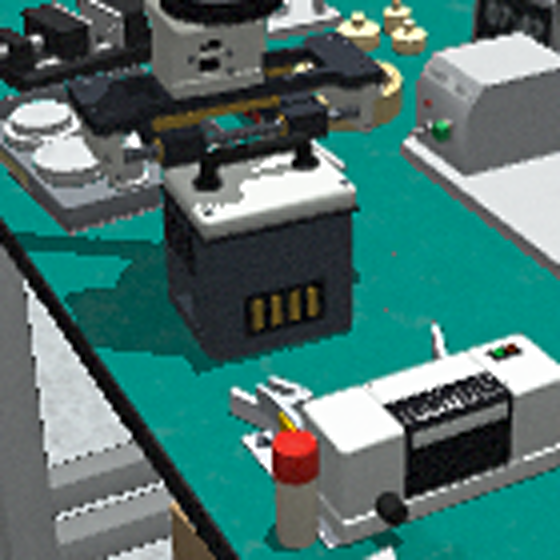

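View pics/w4.png

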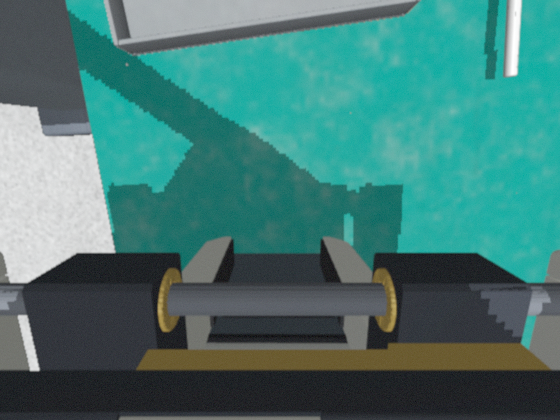

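```bash
python3 - <<'E'
from h import *
z=np.load("s4.npz"); P=cloud("scene",z["d"]); im=z["im"]
m=(P[...,0]>.30)&(P[...,0]<.56)&(P[...,1]<-.2)&(P[...,1]>-.34)&(P[...,2]>.07)&(P[...,2]<.2)
for x in np.arange(.32,.55,.01):
    k=m&(P[...,0]>x)&(P[...,0]<=x+.01)
    b=P[k]
    if not len(b): continue
    g=b[(b[:,1]>-.34)]
    out=[]
    for zl in np.arange(.10,.18,.01):
        c=g[(g[:,2]>zl)&(g[:,2]<=zl+.01)]
        out.append(f"{c[:,1].min():.3f}" if len(c) else "  --  ")
    print(x.round(2),out)
E
```

```text
0.33 ['  --  ', '  --  ', '  --  ', '-0.310', '-0.311', '-0.307', '  --  ', '  --  ']
0.34 ['-0.293', '-0.312', '-0.313', '-0.312', '-0.311', '-0.310', '  --  ', '  --  ']
0.35 ['  --  ', '-0.309', '-0.311', '-0.312', '-0.312', '-0.310', '  --  ', '  --  ']
0.36 ['  --  ', '  --  ', '-0.308', '  --  ', '-0.311', '-0.312', '  --  ', '  --  ']
0.37 ['-0.287', '-0.314', '-0.315', '-0.312', '-0.300', '-0.299', '  --  ', '  --  ']
0.38 ['-0.340', '-0.316', '-0.315', '-0.313', '-0.303', '-0.302', '  --  ', '  --  ']
0.39 ['-0.340', '-0.332', '-0.334', '-0.316', '-0.302', '-0.302', '-0.301', '-0.301']
0.4 ['-0.339', '-0.333', '-0.334', '-0.315', '-0.303', '-0.303', '-0.301', '-0.301']
0.41 ['-0.339', '-0.333', '-0.335', '-0.302', '-0.304', '-0.303', '-0.303', '-0.300']
0.42 ['-0.339', '-0.334', '-0.335', '-0.302', '-0.306', '-0.303', '-0.304', '-0.302']
0.43 ['-0.340', '-0.335', '-0.336', '-0.303', '-0.304', '-0.303', '-0.301', '-0.303']
0.44 ['-0.340', '-0.335', '-0.337', '-0.303', '-0.305', '-0.305', '-0.304', '-0.302']
0.45 ['-0.340', '-0.337', '-0.340', '-0.318', '-0.307', '-0.306', '  --  ', '  --  ']
0.46 ['-0.339', '-0.337', '-0.334', '-0.319', '-0.308', '-0.309', '  --  ', '  --  ']
0.47 ['-0.339', '-0.318', '-0.320', '-0.320', '-0.306', '-0.308', '  --  ', '  --  ']
0.48 ['  --  ', '-0.319', '-0.320', '-0.319', '-0.308', '-0.305', '  --  ', '  --  ']
0.49 ['  --  ', '  --  ', '-0.316', '  --  ', '-0.320', '-0.321', '  --  ', '  --  ']
0.5 ['-0.317', '-0.319', '-0.319', '-0.322', '-0.320', '-0.323', '  --  ', '  --  ']
0.51 ['-0.316', '-0.321', '-0.321', '-0.322', '-0.322', '-0.322', '  --  ', '  --  ']
0.52 ['  --  ', '  --  ', '  --  ', '-0.319', '-0.320', '-0.319', '  --  ', '  --  ']
```

```bash
python3 - <<'E'
from h import *
z=np.load("s4.npz"); P=cloud("scene",z["d"]); im=z["im"]
# columns along pixel: list z,y down each column through the block for several columns
for x0 in (.345,.375,.385,.47,.475,.505):
    k=(abs(P[...,0]-x0)<.003)&(P[...,1]<-.27)&(P[...,1]>-.345)&(P[...,2]>.09)&(P[...,2]<.17)
    b=P[k]; v=np.where(k)[0]; o=np.argsort(v,kind='stable')
    print(x0,[(int(v[i]),round(float(b[i,1])*1000,1),round(float(b[i,2])*1000,1)) for i in o])
E
```

```text
0.345 [(184, -273.0, 152.8), (184, -272.7, 152.1), (185, -277.5, 152.3), (185, -277.9, 151.9), (185, -278.8, 151.8), (186, -283.8, 152.1), (186, -285.1, 152.2), (186, -287.6, 152.8), (187, -287.7, 150.8), (187, -289.6, 151.2), (187, -293.7, 152.6), (188, -294.0, 150.7), (188, -298.2, 152.2), (189, -303.7, 152.3), (189, -305.6, 152.6), (190, -304.6, 150.2), (190, -307.9, 151.2), (190, -309.2, 151.3), (191, -308.7, 149.1), (191, -309.0, 148.7), (192, -310.3, 147.3), (192, -310.4, 146.9), (192, -310.3, 146.2), (193, -309.6, 144.5), (193, -310.1, 144.1), (193, -311.2, 144.1), (194, -311.3, 142.8), (194, -308.6, 140.8), (194, -309.8, 140.9), (195, -309.2, 139.2), (195, -309.1, 138.5), (196, -271.4, 119.2), (196, -306.6, 135.3), (196, -309.6, 136.2), (196, -309.6, 135.6), (197, -272.1, 116.9), (197, -280.8, 120.7), (197, -309.0, 133.3), (197, -309.8, 133.1), (198, -277.8, 116.5), (198, -288.5, 121.4), (198, -297.7, 125.6), (198, -306.3, 129.3), (198, -312.2, 131.8), (199, -278.0, 113.9), (199, -287.6, 118.3), (199, -296.7, 122.4), (199, -307.7, 127.5), (199, -311.1, 128.6), (200, -279.6, 1
[... 4881 characters left out ...]
.2, 103.2), (202, -343.9, 102.5)]
0.505 [(172, -274.4, 151.4), (172, -275.8, 151.4), (173, -279.9, 150.6), (173, -281.8, 150.9), (174, -291.1, 152.0), (174, -289.4, 150.6), (175, -294.0, 150.1), (175, -297.5, 151.2), (176, -302.0, 150.6), (176, -303.8, 150.9), (177, -308.6, 150.5), (177, -310.1, 150.7), (177, -310.8, 150.4), (178, -317.1, 150.8), (178, -316.6, 150.0), (178, -322.5, 152.3), (179, -316.8, 147.9), (179, -317.9, 147.9), (180, -320.1, 146.9), (180, -318.4, 145.4), (181, -318.5, 143.4), (181, -319.5, 143.3), (182, -318.0, 140.5), (186, -311.1, 125.9), (187, -314.4, 125.6), (187, -315.9, 125.7), (188, -313.4, 122.3), (188, -314.8, 122.3), (188, -317.1, 122.9), (189, -311.5, 118.5)]
```

```bash
python3 - <<'E'
from h import *
z=np.load("s4.npz"); im=z["im"]
c=im[180:240,210:320]; cv2.imwrite("pics/s4z.png",cv2.resize(c,None,fx=7,fy=7,interpolation=cv2.INTER_CUBIC))
E
```

```text
(no output)
```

View pics/s4z.png

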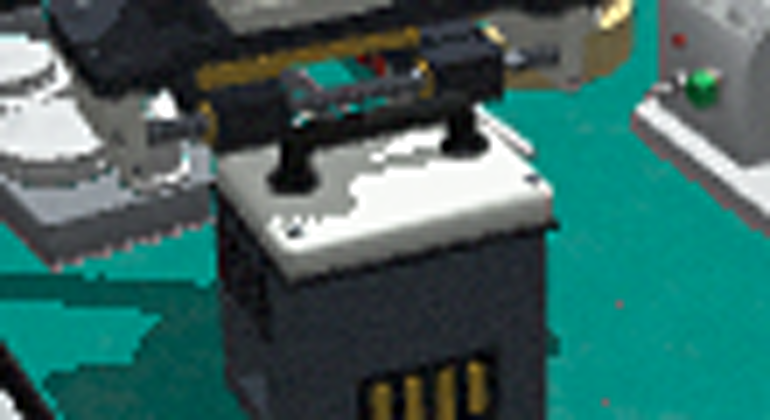

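```bash
python3 - <<'E'
from h import *
s=read_state(); M=R.from_rotvec(s["orientation"]).as_matrix(); p=s["tool_pos"]
for nm,cam in (("w4.npz","wrist"),("s4.npz","scene")):
    P=cloud(cam,np.load(nm)["d"]); Q=(P-p)@M*1000  # tool frame mm, z toward tips
    print(nm)
    for zz in range(-95,16,5):
        k=(Q[...,2]>zz)&(Q[...,2]<=zz+5)&(abs(Q[...,0])<70)&(abs(Q[...,0])>20)&(Q[...,1]>-60)&(Q[...,1]<6 if cam=="wrist" else Q[...,1]<60)
        b=Q[k]
        if len(b)>3: print("z",zz,len(b),"x-",b[b[:,0]<0][:,0].min().round(1) if (b[:,0]<0).any() else None,b[b[:,0]<0][:,0].max().round(1) if (b[:,0]<0).any() else None,"x+",b[b[:,0]>0][:,0].min().round(1) if (b[:,0]>0).any() else None,b[b[:,0]>0][:,0].max().round(1) if (b[:,0]>0).any() else None,"y",b[:,1].min().round(1),np.percentile(b[:,1],10).round(1),b[:,1].max().round(1))
E
```

```text
w4.npz
z -95 8007 x- -64.7 -20.1 x+ 20.2 65.5 y -37.0 -36.1 -14.4
z -90 6182 x- -68.2 -20.0 x+ 20.0 69.2 y -36.9 -36.1 -12.8
z -85 2652 x- -69.4 -20.0 x+ 20.1 69.7 y -36.8 -36.2 -8.7
z -80 1614 x- -54.7 -25.8 x+ 25.2 54.0 y -36.7 -36.1 -4.5
z -75 360 x- -28.6 -26.4 x+ 25.6 27.7 y -34.7 -11.8 -0.5
z -70 352 x- -28.7 -26.5 x+ 25.8 28.0 y -12.2 -10.4 3.6
z -65 288 x- -27.3 -26.5 x+ 25.6 26.7 y -8.5 -6.2 6.0
z -60 186 x- -27.2 -26.4 x+ 25.9 26.5 y -5.0 -3.2 6.0
z -55 107 x- -27.2 -26.5 x+ 25.8 26.6 y -2.0 -0.5 6.0
z -50 114 x- -27.2 -25.0 x+ 24.5 26.4 y 1.3 2.5 6.0
z -45 205 x- -38.5 -25.2 x+ 24.5 38.1 y -10.1 -9.7 5.8
z -40 417 x- -40.1 -25.2 x+ 24.5 39.5 y -10.1 -9.7 -5.7
z -35 404 x- -41.4 -25.1 x+ 24.5 40.5 y -10.0 -9.6 -3.0
z -30 408 x- -40.8 -25.1 x+ 24.3 40.2 y -10.1 -9.6 -0.5
z -25 372 x- -40.9 -25.2 x+ 24.4 40.0 y -10.0 -9.6 2.0
z -20 354 x- -40.9 -25.2 x+ 24.3 40.3 y -9.9 -9.5 4.4
z -15 330 x- -40.5 -25.2 x+ 24.5 39.5 y -10.0 -9.5 5.9
z -10 306 x- -39.7 -25.1 x+ 24.5 38.9 y -10.0 -9.5 6.0
z -5 262 x- -39.2 -25.2 x+ 24.5 38.6 y -9.8 -9.5 5.9
z 0 231 x- -38.9 -25.2 x+ 24.5 37.9 y
[... 651 characters left out ...]
3.4 19.2 57.4
z -45 10 x- -48.2 -47.3 x+ None None y 10.8 19.7 58.1
z -40 10 x- -49.0 -46.6 x+ None None y 20.9 25.6 57.4
z -35 9 x- -48.5 -47.2 x+ None None y 19.8 20.0 58.1
z -30 11 x- -48.5 -46.7 x+ None None y 15.8 25.8 56.4
z -25 9 x- -48.7 -47.8 x+ None None y 17.6 18.0 55.9
z -20 9 x- -48.6 -47.2 x+ None None y 15.5 21.3 55.9
z -15 8 x- -48.7 -47.0 x+ None None y 12.5 14.4 58.1
z -10 5 x- -47.8 -46.8 x+ None None y 14.1 16.8 28.2
z -5 6 x- -48.1 -45.1 x+ None None y 14.2 17.4 30.5
z 0 9 x- -47.7 -40.3 x+ None None y 19.0 24.3 30.5
z 5 10 x- -48.3 -37.5 x+ None None y 18.5 21.2 29.8
z 10 8 x- -47.4 -37.8 x+ None None y 17.3 22.3 30.7
z 15 20 x- -48.2 -37.8 x+ None None y 19.3 23.7 51.4
```

The force reading shows 7–10 N upward alongside the push. The tool has drifted 0.007 rad out of plumb with the top leading, so the fingers press high on the pack, at about 80 mm. I'll back off gently, correct the lean so the tips lead, and retry.

Emit:
{"name": "play_rows", "arguments": {
  "increments": [
    [[0, -0.1, 0, 0], [0, -0.3, 0, 0], [0, -1.0, 0, 0], [0, -2.0, 0, 0], [0, -3.5, 0, 0]]
  ]
}}

```text
t: 3.5
tool_pos: [0.433, -0.2416, 0.0357]
orientation: [-3.133, 0.095, 0.01]
force: [-0.5, 0.1, 0.0]
opening: 0.0501
```

```bash
python3 st.py
```

```text
t 3.5 p [ 0.433  -0.2416  0.0357] yaw -3.46 tilt [-0.007 -0.007 -1.   ] F [-0.52  0.09  0.02] T [-0.02 -0.11 -0.  ] op 0.0501
```

Emit:
{"name": "play_rows", "arguments": {
  "increments": [
    [[0, 0, -2, 0], [0, 0, -5, 0], [0, 0, -9, 0], [0, 0, -13.5, 0], [0, 0, -18, 0]]
  ]
}}

```text
t: 4.0
tool_pos: [0.4338, -0.2414, 0.217]
orientation: [-3.132, 0.094, 0.011]
force: [-0.0, 0.3, 0.0]
opening: 0.0499
```

```bash
python3 st.py
```

```text
t 4.0 p [ 0.4338 -0.2414  0.217 ] yaw -3.42 tilt [-0.008 -0.008 -1.   ] F [-0.01  0.27  0.01] T [-0.08 -0.14 -0.06] op 0.0499
```

```bash
cat >> st.py <<'E'
c=M[:,2]*1000; az=np.arctan2(p[1],p[0]); 
print("toolz mrad x,y",c[:2].round(2),"radial",round(c[0]*np.cos(az)+c[1]*np.sin(az),2),"tang",round(-c[0]*np.sin(az)+c[1]*np.cos(az),2),"q",s["q"].round(4),"dq",s["dq"].round(3))
E
python3 st.py
```

```text
t 4.0 p [ 0.4338 -0.2414  0.217 ] yaw -3.42 tilt [-0.008 -0.008 -1.   ] F [-0.01  0.27  0.01] T [-0.08 -0.14 -0.06] op 0.0499
toolz mrad x,y [-7.07  7.96] radial -10.05 tang 3.52 q [-0.6129 -0.1364  1.7776  0.0025  1.5108 -0.5533] dq [-0.003 -0.275 -0.59   0.     0.849 -0.001]
```

Emit:
{"name": "play_rows", "arguments": {
  "increments": [
    [[0, 0, 0, 0], [0, 0, 0, 0]]
  ]
}}

```text
t: 4.2
tool_pos: [0.4347, -0.2409, 0.2184]
orientation: [-3.134, 0.092, 0.007]
force: [0.2, 0.8, -0.9]
opening: 0.0499
```

```bash
python3 st.py
```

```text
t 4.2 p [ 0.4347 -0.2409  0.2184] yaw -3.37 tilt [-0.005 -0.006 -1.   ] F [ 0.21  0.8  -0.91] T [-0.09 -0.08  0.03] op 0.0499
toolz mrad x,y [-4.41  6.28] radial -6.9 tang 3.36 q [-0.6112 -0.139   1.7774  0.0026  1.5104 -0.5524] dq [-0.009  0.036  0.052 -0.002 -0.012 -0.005]
```

Emit:
{"name": "play_rows", "arguments": {
  "increments": [
    [[0, 0, 5, 0]]
  ]
}}

```text
t: 4.3
tool_pos: [0.438, -0.2423, 0.1734]
orientation: [-3.14, 0.092, -0.008]
force: [1.2, -1.2, -1.8]
opening: 0.05
```

```bash
python3 st.py
```

```text
t 4.3 p [ 0.438  -0.2423  0.1734] yaw -3.35 tilt [ 0.005 -0.    -1.   ] F [ 1.2  -1.21 -1.76] T [-0.07 -0.13 -0.02] op 0.05
toolz mrad x,y [ 4.86 -0.14] radial 4.32 tang 2.23 q [-0.6098 -0.112   1.8356  0.0027  1.414  -0.5517] dq [ 0.018  0.349  0.747  0.002 -1.044  0.01 ]
```

Emit:
{"name": "play_rows", "arguments": {
  "increments": [
    [[0, 0, -5, 0]]
  ]
}}

```text
t: 4.4
tool_pos: [0.4183, -0.2281, 0.1864]
orientation: [-3.109, 0.09, 0.065]
force: [-3.9, 2.5, -10.4]
opening: 0.0497
```

```bash
python3 st.py
```

```text
t 4.4 p [ 0.4183 -0.2281  0.1864] yaw -3.29 tilt [-0.043 -0.029 -0.999] F [ -3.9    2.47 -10.37] T [-0.01  0.11  0.03] op 0.0497
toolz mrad x,y [-41.    31.84] radial -51.24 tang 8.32 q [-0.609  -0.1316  1.8303  0.0027  1.4948 -0.5511] dq [ 8.000e-03 -3.590e-01 -8.930e-01  1.000e-03  1.052e+00  6.000e-03]
```

Emit:
{"name": "play_rows", "arguments": {
  "increments": [
    [[0, 0, 0, 0], [0, 0, 0, 0], [0, 0, 0, 0]]
  ]
}}

```text
t: 4.7
tool_pos: [0.4177, -0.2274, 0.1848]
orientation: [-3.108, 0.09, 0.068]
force: [1.0, 0.0, 0.8]
opening: 0.0502
```

```bash
python3 st.py
```

```text
t 4.7 p [ 0.4177 -0.2274  0.1848] yaw -3.27 tilt [-0.045 -0.031 -0.999] F [1.05 0.03 0.77] T [ 0.   -0.14 -0.02] op 0.0502
toolz mrad x,y [-42.95  33.1 ] radial -53.54 tang 8.54 q [-0.6084 -0.1305  1.8323  0.0026  1.494  -0.5508] dq [-0.004 -0.011 -0.055 -0.    -0.    -0.001]
```

Emit:
{"name": "play_rows", "arguments": {
  "increments": [
    [[0, 0, -4, 0]]
  ]
}}

```text
t: 4.8
tool_pos: [0.4175, -0.2271, 0.2202]
orientation: [-3.103, 0.09, 0.079]
force: [0.9, -0.3, 0.4]
opening: 0.0498
```

```bash
python3 st.py
```

```text
t 4.8 p [ 0.4175 -0.2271  0.2202] yaw -3.25 tilt [-0.052 -0.035 -0.998] F [ 0.91 -0.28  0.37] T [-0.05 -0.04 -0.04] op 0.0498
toolz mrad x,y [-49.8   37.83] radial -61.82 tang 9.43 q [-0.6082 -0.1439  1.7797  0.0026  1.5683 -0.5506] dq [ 0.002 -0.192 -0.659  0.     0.804  0.005]
```

Emit:
{"name": "play_rows", "arguments": {
  "increments": [
    [[0, 0, 4, 0]]
  ]
}}

```text
t: 4.9
tool_pos: [0.4225, -0.2303, 0.1919]
orientation: [-3.115, 0.09, 0.052]
force: [1.4, -1.2, 1.0]
opening: 0.0502
```

```bash
python3 st.py
```

```text
t 4.9 p [ 0.4225 -0.2303  0.1919] yaw -3.28 tilt [-0.034 -0.024 -0.999] F [ 1.37 -1.22  0.99] T [-0.1  -0.13 -0.03] op 0.0502
toolz mrad x,y [-32.51  25.91] radial -40.95 tang 7.19 q [-0.6077 -0.1327  1.8208  0.0027  1.495  -0.5503] dq [ 0.005  0.268  0.773  0.    -0.898  0.003]
```

Emit:
{"name": "play_rows", "arguments": {
  "increments": [
    [[0, 0, 0, 0], [0, 0, 0, 0], [0, 0, 0, 0]]
  ]
}}

```text
t: 5.2
tool_pos: [0.4242, -0.2315, 0.1948]
orientation: [-3.118, 0.09, 0.046]
force: [-0.4, 0.5, 0.0]
opening: 0.0501
```

```bash
python3 st.py
```

```text
t 5.2 p [ 0.4242 -0.2315  0.1948] yaw -3.29 tilt [-0.03  -0.022 -0.999] F [-0.39  0.53  0.05] T [-0.02 -0.09  0.  ] op 0.0501
toolz mrad x,y [-28.61  23.19] radial -36.23 tang 6.66 q [-0.6077 -0.1336  1.816   0.0027  1.4959 -0.5503] dq [-0.002 -0.002  0.009 -0.001 -0.002 -0.001]
```

Emit:
{"name": "play_rows", "arguments": {
  "increments": [
    [[0, 0, 4, 0]]
  ]
}}

```text
t: 5.3
tool_pos: [0.4279, -0.2339, 0.1622]
orientation: [-3.125, 0.09, 0.027]
force: [1.6, -1.4, -0.6]
opening: 0.0496
```

Emit:
{"name": "play_rows", "arguments": {
  "increments": [
    [[0, 0, 0, 0], [0, 0, 0, 0]]
  ]
}}

```text
t: 5.5
tool_pos: [0.429, -0.2346, 0.1646]
orientation: [-3.127, 0.09, 0.024]
force: [0.3, 0.3, 1.2]
opening: 0.0501
```

```bash
python3 st.py
```

```text
t 5.5 p [ 0.429  -0.2346  0.1646] yaw -3.3 tilt [-0.016 -0.013 -1.   ] F [0.25 0.26 1.17] T [-0.01 -0.08  0.01] op 0.0501
toolz mrad x,y [-14.95  13.77] radial -19.72 tang 4.91 q [-0.6074 -0.1128  1.8527  0.0028  1.4218 -0.5502] dq [ 0.001 -0.012 -0.017 -0.001  0.003 -0.001]
```

Emit:
{"name": "play_rows", "arguments": {
  "increments": [
    [[0, 0, -1.5, 0], [0, 0, -3, 0], [0, 0, -4.0, 0], [0, 0, -4.0, 0], [0, 0, -4.0, 0]]
  ]
}}

```text
t: 6.0
tool_pos: [0.4299, -0.2354, 0.2052]
orientation: [-3.128, 0.09, 0.023]
force: [-0.3, 0.8, -0.3]
opening: 0.0503
```

```bash
python3 st.py
```

```text
t 6.0 p [ 0.4299 -0.2354  0.2052] yaw -3.3 tilt [-0.015 -0.012 -1.   ] F [-0.28  0.82 -0.3 ] T [-0.06 -0.09  0.05] op 0.0503
toolz mrad x,y [-14.07  13.1 ] radial -18.63 tang 4.73 q [-0.6077 -0.1389  1.8015  0.0027  1.498  -0.5502] dq [-0.001  0.013  0.025 -0.001 -0.004  0.   ]
```

Emit:
{"name": "play_rows", "arguments": {
  "increments": [
    [[0, 0, 5, 0]]
  ]
}}

```text
t: 6.1
tool_pos: [0.4333, -0.2376, 0.1612]
orientation: [-3.134, 0.09, 0.006]
force: [2.4, -1.4, -1.2]
opening: 0.0502
```

Emit:
{"name": "play_rows", "arguments": {
  "increments": [
    [[0, 0, 0, 0], [0, 0, 0, 0]]
  ]
}}

```text
t: 6.3
tool_pos: [0.4327, -0.2372, 0.161]
orientation: [-3.133, 0.09, 0.009]
force: [-0.4, -0.1, 1.4]
opening: 0.05
```

```bash
python3 st.py
```

```text
t 6.3 p [ 0.4327 -0.2372  0.161 ] yaw -3.3 tilt [-0.006 -0.007 -1.   ] F [-0.42 -0.08  1.38] T [-0.05 -0.13 -0.  ] op 0.05
toolz mrad x,y [-5.36  7.16] radial -8.14 tang 3.7 q [-0.6074 -0.1093  1.8561  0.0029  1.4033 -0.5502] dq [-0.    -0.024 -0.054  0.     0.006 -0.   ]
```

Emit:
{"name": "play_rows", "arguments": {
  "increments": [
    [[0, 0, -1.5, 0], [0, 0, -3, 0], [0, 0, -4.0, 0], [0, 0, -4.0, 0], [0, 0, -4.0, 0]]
  ]
}}

```text
t: 6.8
tool_pos: [0.4334, -0.2377, 0.2019]
orientation: [-3.134, 0.09, 0.007]
force: [0.2, 0.2, -0.7]
opening: 0.0502
```

Emit:
{"name": "play_rows", "arguments": {
  "increments": [
    [[0, 0, 5, 0]]
  ]
}}

```text
t: 6.9
tool_pos: [0.4374, -0.2403, 0.158]
orientation: [3.139, -0.09, 0.01]
force: [1.0, -1.1, 0.2]
opening: 0.0502
```

Emit:
{"name": "play_rows", "arguments": {
  "increments": [
    [[0, 0, 0, 0], [0, 0, 0, 0]]
  ]
}}

```text
t: 7.1
tool_pos: [0.4369, -0.24, 0.158]
orientation: [-3.14, 0.09, -0.008]
force: [0.4, 0.2, 0.6]
opening: 0.0498
```

Emit:
{"name": "play_rows", "arguments": {
  "increments": [
    [[0, 0, -1.5, 0], [0, 0, -3, 0], [0, 0, -4.0, 0], [0, 0, -4.0, 0], [0, 0, -4.0, 0]]
  ]
}}

```text
t: 7.6
tool_pos: [0.4371, -0.2403, 0.1988]
orientation: [3.139, -0.09, 0.01]
force: [-0.0, 0.5, -0.7]
opening: 0.05
```

Emit:
{"name": "play_rows", "arguments": {
  "increments": [
    [[0, 0, 4, 0]]
  ]
}}

```text
t: 7.7
tool_pos: [0.4406, -0.2426, 0.1637]
orientation: [3.134, -0.09, 0.023]
force: [1.2, -0.5, -0.1]
opening: 0.0505
```

Emit:
{"name": "play_rows", "arguments": {
  "increments": [
    [[0, 0, 0, 0], [0, 0, 0, 0]]
  ]
}}

```text
t: 7.9
tool_pos: [0.4401, -0.2422, 0.1636]
orientation: [3.135, -0.09, 0.021]
force: [0.8, 0.4, 0.9]
opening: 0.0501
```

```bash
python3 st.py
```

```text
t 7.9 p [ 0.4401 -0.2422  0.1636] yaw -3.3 tilt [ 0.014  0.005 -1.   ] F [0.81 0.38 0.86] T [-0.05 -0.07  0.02] op 0.0501
toolz mrad x,y [13.2  -5.76] radial 14.34 tang 1.32 q [-0.6073 -0.1096  1.8516  0.0029  1.3854 -0.5502] dq [ 0.001 -0.019 -0.035  0.001  0.004 -0.   ]
```

```bash
cat > rear.py <<'E'
from h import *
import sys
p=camera_params("wrist"); im,d=read_camera("wrist"); cv2.imwrite(f"pics/{sys.argv[1]}.png",im); np.savez(sys.argv[1]+".npz",im=im,d=d,**{k:v for k,v in p.items()})
Q=cloud("wrist",d,p)
y0=float(sys.argv[2])
st=read_state(); M=R.from_rotvec(st["orientation"]).as_matrix(); q=(Q-st["tool_pos"])@M
infing=(abs(q[...,0])<.060)&(abs(q[...,1])<.0125)&(q[...,2]<.013)
a=Q[(Q[...,0]>.37)&(Q[...,0]<.51)&(abs(Q[...,1]-y0)<.02)&(Q[...,2]>.012)&(Q[...,2]<.098)&~infing]
for _ in range(4):
    l=np.linalg.lstsq(np.c_[a[:,0],a[:,2],np.ones(len(a))],a[:,1],rcond=None)[0]
    r=a[:,1]-np.c_[a[:,0],a[:,2],np.ones(len(a))]@l; a=a[abs(r)<max(.0015,2.5*np.median(abs(r)))]
print("rear n",len(a),"yaw",np.degrees(np.arctan(l[0])).round(2),"pitch",np.degrees(np.arctan(l[1])).round(2),"y at x=.431,z=.03",(l@[.431,.03,1]).round(4),"x",a[:,0].min().round(4),a[:,0].max().round(4),"z",a[:,2].min().round(3),a[:,2].max().round(3))
E
python3 rear.py w5 -0.285
```

```text
rear n 3243 yaw -3.59 pitch 0.08 y at x=.431,z=.03 -0.2863 x 0.3947 0.4804 z 0.012 0.098
```

Emit:
{"name": "play_rows", "arguments": {
  "increments": [
    [[0, 0, 4, 0], [0, 0, 8, 0], [0, 0, 11, 0], [0, 0, 12.3, 0], [0, 0, 12.3, 0]]
  ]
}}

```text
t: 8.45
tool_pos: [0.442, -0.2431, 0.041]
orientation: [3.135, -0.09, 0.021]
force: [0.6, 0.3, 0.3]
opening: 0.05
```

```bash
python3 st.py "[0.4310,-0.2758,0.035]" -3.5 x;
```

```text
t 8.45 p [ 0.442  -0.2431  0.041 ] yaw -3.3 tilt [ 0.013  0.005 -1.   ] F [0.59 0.32 0.27] T [-0.04 -0.03 -0.04] op 0.05
delta tool cm [-0.91  3.33  0.6 ] turn 0.004
toolz mrad x,y [12.92 -5.54] radial 13.99 tang 1.37 q [-0.6066  0.0408  1.945   0.0031  1.142  -0.5502] dq [ 0.002 -0.037 -0.039  0.001  0.026 -0.001]
```

```bash
sed -i 's/427.7,-323.2/428.0,-326.2/; s/47\.5/50.0/; s/0\.035\]/0.034]/' plan.py; python3 plan.py "[-20,-15,-10,-7,-5]"
```

```text
-20 O [ 428.  -326.2] tcp [ 432.3 -256.3] row [-0.9   1.38  0.69] 0.004
-15 O [ 428.  -326.2] tcp [ 432.  -261.3] row [-0.9   1.88  0.69] 0.004
-10 O [ 428.  -326.2] tcp [ 431.7 -266.3] row [-0.9   2.38  0.7 ] 0.004
-7 O [ 428.  -326.2] tcp [ 431.5 -269.3] row [-0.91  2.68  0.7 ] 0.004
-5 O [ 428.  -326.2] tcp [ 431.4 -271.3] row [-0.91  2.88  0.7 ] 0.004
F [0.59 0.32 0.27] T [-0.04 -0.03 -0.04] p [ 0.442  -0.2431  0.041 ] yaw -3.3
```

Emit:
{"name": "play_rows", "arguments": {
  "increments": [
    [[-0.3, 0.4, 0.3, 0], [-0.6, 1.0, 0.6, 0], [-0.9, 1.6, 0.7, 0], [-0.9, 2.2, 0.7, 0.004], [-0.9, 2.4, 0.7, 0.004]]
  ]
}}

```text
t: 8.95
tool_pos: [0.4319, -0.2677, 0.0346]
orientation: [3.134, -0.098, 0.022]
force: [-0.2, 0.3, -0.1]
opening: 0.0499
```

```bash
python3 st.py; python3 plan.py "[-4,-2,0,1.5,3]"
```

```text
t 8.95 p [ 0.4319 -0.2677  0.0346] yaw -3.59 tilt [ 0.014  0.005 -1.   ] F [-0.22  0.34 -0.08] T [-0.02 -0.02 -0.04] op 0.0499
toolz mrad x,y [13.82 -6.33] radial 15.09 tang 1.9 q [-0.6584  0.0595  1.9389  0.0038  1.1284 -0.5972] dq [-0.023  0.027 -0.021  0.003  0.005 -0.029]
-4 O [ 428.  -326.2] tcp [ 431.3 -272.3] row [-0.03  0.46  0.06] -0.002
-2 O [ 428.  -326.2] tcp [ 431.2 -274.3] row [-0.03  0.66  0.06] -0.002
0 O [ 428.  -326.2] tcp [ 431.1 -276.3] row [-0.03  0.86  0.07] -0.002
1.5 O [ 427.9 -327.7] tcp [ 431.  -277.8] row [-0.03  1.01  0.07] -0.002
3 O [ 427.8 -329.2] tcp [ 430.3 -279.3] row [-0.09  1.16  0.07] -0.013
F [-0.22  0.34 -0.08] T [-0.02 -0.02 -0.04] p [ 0.4319 -0.2677  0.0346] yaw -3.59
```

Emit:
{"name": "play_rows", "arguments": {
  "increments": [
    [[0, 0.3, 0, 0], [0, 0.6, 0, 0], [0, 0.8, 0, 0], [0, 1.0, 0, 0], [0, 1.2, 0, 0]]
  ]
}}

```text
t: 9.45
tool_pos: [0.4313, -0.2792, 0.0347]
orientation: [3.135, -0.098, 0.022]
force: [0.8, 5.4, 2.4]
opening: 0.05
```

```bash
python3 st.py; python3 rear.py w6 -0.29; python3 plan.py "[6,9,12,15,18]"
```

```text
t 9.45 p [ 0.4313 -0.2792  0.0347] yaw -3.57 tilt [ 0.014  0.005 -1.   ] F [0.83 5.44 2.35] T [ 0.7  -0.19  0.07] op 0.05
toolz mrad x,y [13.91 -5.43] radial 14.63 tang 3.0 q [-0.6776  0.0747  1.9227  0.005   1.1299 -0.6173] dq [-0.03   0.027 -0.026  0.005  0.005 -0.033]
rear n 612 yaw -3.51 pitch -1.82 y at x=.431,z=.03 -0.2885 x 0.4045 0.4569 z 0.012 0.022
6 O [ 427.7 -332.2] tcp [ 428.4 -282.2] row [-0.26  0.29  0.06] -0.048
9 O [ 427.7 -335.2] tcp [ 426.7 -285.2] row [-0.42  0.6   0.06] -0.084
12 O [ 427.9 -338.2] tcp [ 425.  -288.3] row [-0.56  0.92  0.06] -0.119
15 O [ 428.1 -341.2] tcp [ 423.5 -291.4] row [-0.7   1.24  0.06] -0.154
18 O [ 428.4 -344.2] tcp [ 422.1 -294.6] row [-0.82  1.56  0.06] -0.19
F [0.51 4.29 1.61] T [ 0.53 -0.23  0.13] p [ 0.4312 -0.2795  0.0346] yaw -3.58
```

The push is now low: 5.4 N forward with little upward force. Next comes the steered part of the push.

Emit:
{"name": "play_rows", "arguments": {
  "increments": [
    [[-0.25, 0.3, 0, -0.048], [-0.4, 0.6, 0, -0.084], [-0.55, 0.9, 0, -0.12], [-0.7, 1.25, 0, -0.155], [-0.8, 1.55, 0, -0.19]]
  ]
}}

```text
t: 10.0
tool_pos: [0.4215, -0.2939, 0.0341]
orientation: [3.13, 0.202, 0.019]
force: [-1.4, 2.7, 1.7]
opening: 0.05
```

```bash
python3 st.py; python3 rear.py w7 -0.305; python3 plan.py "[21,24,27,30,33]"
```

```text
t 10.0 p [ 0.4215 -0.2939  0.0341] yaw 7.39 tilt [ 0.012  0.006 -1.   ] F [-1.35  2.71  1.68] T [ 0.47  0.11 -0.16] op 0.05
toolz mrad x,y [12.39 -4.37] radial 12.66 tang 3.51 q [-0.7122  0.0778  1.9207  0.0053  1.1309 -0.8433] dq [-0.057  0.019 -0.018  0.001 -0.    -0.406]
rear n 578 yaw 7.19 pitch -1.61 y at x=.431,z=.03 -0.3021 x 0.3967 0.4486 z 0.012 0.021
21 O [ 428.9 -347.1] tcp [ 420.8 -297.8] row [-0.11  0.32  0.01] -0.031
24 O [ 429.4 -350.1] tcp [ 419.6 -301.1] row [-0.27  0.63  0.01] -0.067
27 O [ 430. -353.] tcp [ 419.6 -304.1] row [-0.31  0.94  0.01] -0.078
30 O [ 430.7 -356. ] tcp [ 420.3 -307. ] row [-0.28  1.23  0.02] -0.078
33 O [ 431.3 -358.9] tcp [ 420.9 -310. ] row [-0.26  1.53  0.02] -0.078
F [-1.19  1.85 -0.94] T [ 0.3   0.08 -0.07] p [ 0.4215 -0.2944  0.0341] yaw 7.51
```

Emit:
{"name": "play_rows", "arguments": {
  "increments": [
    [[-0.1, 0.3, 0, -0.03], [-0.25, 0.6, 0, -0.065], [-0.3, 0.95, 0, -0.078], [-0.3, 1.25, 0, -0.078], [-0.25, 1.5, 0, -0.078]]
  ]
}}

```text
t: 10.55
tool_pos: [0.4207, -0.3095, 0.0337]
orientation: [3.119, 0.326, 0.018]
force: [-1.5, 2.7, -0.7]
opening: 0.0499
```

```bash
python3 st.py; cat > look.py <<'E'
from h import *
import sys
im,d=read_camera("scene"); cv2.imwrite(f"pics/{sys.argv[1]}.png",cv2.resize(im[170:310,200:380],None,fx=4.2,fy=4.2,interpolation=cv2.INTER_CUBIC)); np.savez(sys.argv[1]+".npz",im=im,d=d)
P=cloud("scene",d); y0=float(sys.argv[2])
# front face
a=P[(P[...,0]>.36)&(P[...,0]<.51)&(abs(P[...,1]-y0)<.02)&(P[...,2]>.045)&(P[...,2]<.085)]
for _ in range(5):
    A=np.c_[a[:,0],a[:,2],np.ones(len(a))]; l=np.linalg.lstsq(A,a[:,1],rcond=None)[0]; r=a[:,1]-A@l; a=a[abs(r)<max(.003,2.5*np.median(abs(r)))]
print("front n",len(a),"yaw",np.degrees(np.arctan(l[0])).round(2),"pitch",np.degrees(np.arctan(l[1])).round(2),"xmin/max",np.percentile(a[:,0],[.5,99.5]).round(4),"y mid",(l@[np.mean(np.percentile(a[:,0],[.5,99.5])),.06,1]).round(4))
th=np.arctan(l[0]); c=np.mean(np.percentile(a[:,0],[.5,99.5])); f=np.array([c,l@[c,.06,1]]); h=np.array([np.sin(th),-np.cos(th)]); print("origin est",(f-.04*h).round(4))
E
python3 look.py s5 -0.398
```

```text
t 10.55 p [ 0.4207 -0.3095  0.0337] yaw 11.92 tilt [ 0.011  0.007 -1.   ] F [-1.46  2.75 -0.74] T [0.54 0.15 0.01] op 0.0499
toolz mrad x,y [11.74 -4.21] radial 11.95 tang 3.56 q [-0.7359  0.1007  1.897   0.0053  1.1324 -0.9461] dq [-0.024  0.053 -0.061  0.     0.007 -0.025]
front n 434 yaw 11.5 pitch -1.24 xmin/max [0.3948 0.4832] y mid -0.3999
origin est [ 0.431  -0.3607]
```

View pics/s5.png

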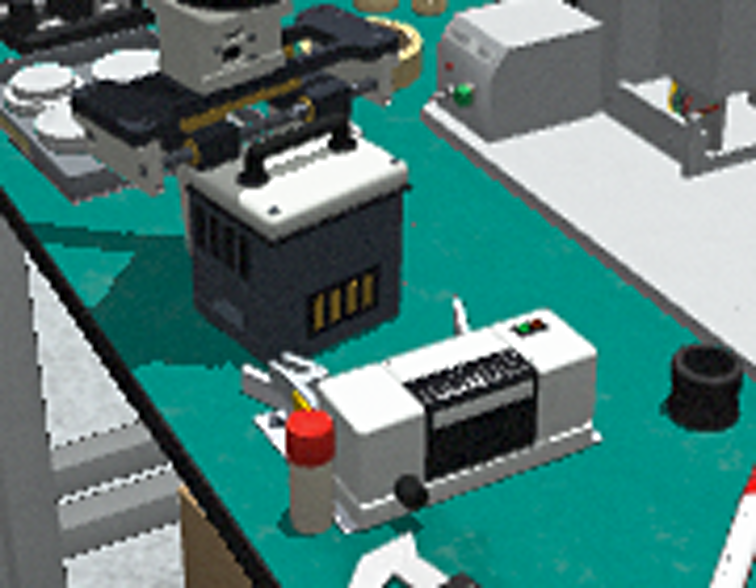

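The scene view shows the pack upright and turned about 12° toward the dock's centre line. Its front is just short of the mouth, near (350,320), and all bystanders are in place. It matches the plan to within 2 mm, so I'll continue.

```bash
sed -i 's/\[0,2,25,45,72,300\]/[0,2,25,52,78,300]/' plan.py; python3 plan.py "[36,39,42,45,48]"
```

```text
36 O [ 431.9 -361.8] tcp [ 421.5 -312.9] row [-0.    0.3  -0.01] -0.001
39 O [ 432.5 -364.8] tcp [ 422.1 -315.8] row [-0.   0.6 -0. ] -0.001
42 O [ 433.1 -367.7] tcp [ 422.7 -318.8] row [-0.   0.9 -0. ] -0.001
45 O [ 433.8 -370.6] tcp [ 423.4 -321.7] row [ 0.   1.2 -0. ] -0.001
48 O [ 434.4 -373.6] tcp [ 424.  -324.7] row [0.  1.5 0. ] -0.001
F [-1.74  3.21 -1.24] T [ 0.49  0.11 -0.02] p [ 0.4209 -0.3099  0.0339] yaw 11.92
```

Emit:
{"name": "play_rows", "arguments": {
  "increments": [
    [[0, 0.3, 0, 0], [0, 0.6, 0, 0], [0, 0.9, 0, 0], [0, 1.2, 0, 0], [0, 1.5, 0, 0]]
  ]
}}

```text
t: 11.1
tool_pos: [0.424, -0.3248, 0.0339]
orientation: [3.119, 0.326, 0.018]
force: [-1.2, 3.4, -2.1]
opening: 0.05
```

```bash
python3 st.py; python3 plan.py "[51,54,57,60,63]"; python3 look.py s6 -0.413
```

```text
t 11.1 p [ 0.424  -0.3248  0.0339] yaw 11.92 tilt [ 0.011  0.007 -1.   ] F [-1.18  3.4  -2.13] T [0.56 0.04 0.  ] op 0.05
toolz mrad x,y [12.01 -4.64] radial 12.36 tang 3.63 q [-0.7531  0.1304  1.8642  0.0053  1.1351 -0.9633] dq [-0.034  0.059 -0.063  0.     0.006 -0.032]
51 O [ 435.  -376.5] tcp [ 424.6 -327.6] row [ 0.    0.28 -0.01] -0.001
54 O [ 435.6 -379.4] tcp [ 426.  -330.4] row [ 0.08  0.58 -0.  ] 0.015
57 O [ 436.2 -382.4] tcp [ 427.7 -333.1] row [0.2  0.89 0.  ] 0.039
60 O [ 436.6 -385.3] tcp [ 429.4 -335.9] row [0.3  1.19 0.  ] 0.063
63 O [ 437.  -388.3] tcp [ 431.  -338.7] row [0.4  1.5  0.01] 0.087
F [-1.18  3.4  -2.13] T [0.56 0.04 0.  ] p [ 0.424  -0.3248  0.0339] yaw 11.92
front n 425 yaw 11.4 pitch -1.94 xmin/max [0.3977 0.4853] y mid -0.4152
origin est [ 0.4335 -0.376 ]
```

View pics/s6.png

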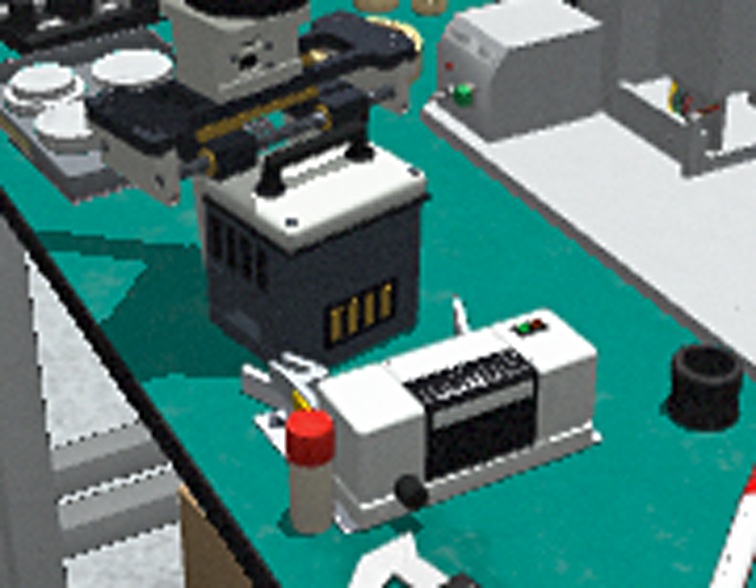

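```bash
python3 - <<'E'
from h import *
for nm,y0,dx in (("scene0",-.363,0),("s4",-.366,0),("s5",-.40,0),("s6",-.415,0)):
    P=cloud("scene",np.load(nm+".npz")["d"])
    a=P[(P[...,0]>.36)&(P[...,0]<.51)&(abs(P[...,1]-y0)<.02)&(P[...,2]>.045)&(P[...,2]<.09)]
    for _ in range(6):
        A=np.c_[a[:,0],a[:,2],np.ones(len(a))]; l=np.linalg.lstsq(A,a[:,1],rcond=None)[0]; r=a[:,1]-A@l; a=a[abs(r)<max(.003,2.5*np.median(abs(r)))]
    b=P[(P[...,0]>.38)&(P[...,0]<.49)&(P[...,1]>y0+.005)&(P[...,1]<y0+.03)&(P[...,2]>.098)&(P[...,2]<.112)]
    for _ in range(5):
        A=np.c_[b[:,:2],np.ones(len(b))]; k=np.linalg.lstsq(A,b[:,2],rcond=None)[0]; r=b[:,2]-A@k; b=b[abs(r)<.0025]
    print(nm,len(a),"front pitch",np.degrees(l[1]).round(2),"lid",len(b),"slope y deg",np.degrees(k[1]).round(2),"z at front edge+5,+30",(k@[.43,y0+.005,1]).round(4),(k@[.43,y0+.03,1]).round(4))
E
```

```text
scene0 542 front pitch 0.71 lid 196 slope y deg 0.31 z at front edge+5,+30 0.1039 0.104
s4 551 front pitch -0.21 lid 201 slope y deg 0.55 z at front edge+5,+30 0.1037 0.104
s5 496 front pitch -1.29 lid 234 slope y deg 2.85 z at front edge+5,+30 0.1033 0.1046
s6 499 front pitch -1.66 lid 251 slope y deg 3.67 z at front edge+5,+30 0.1034 0.105
```

Comparing the lid slope across views, the pack's rear has lifted slightly, about 2–3° forward, with finger friction holding it there. I'll ease it back down now by lowering the tool a little and backing off, then push on with a slight downward bias.

Emit:
{"name": "play_rows", "arguments": {
  "increments": [
    [[0, 0, 0.05, 0], [0, 0, 0.1, 0], [0, 0, 0.15, 0], [0, -0.02, 0.18, 0], [0, -0.05, 0.18, 0]]
  ]
}}

```text
t: 11.65
tool_pos: [0.4244, -0.3252, 0.0326]
orientation: [3.117, 0.325, 0.019]
force: [-0.2, 2.5, -0.3]
opening: 0.0501
```

```bash
python3 st.py
```

```text
t 11.65 p [ 0.4244 -0.3252  0.0326] yaw 11.91 tilt [ 0.011  0.009 -1.   ] F [-0.25  2.52 -0.32] T [ 0.22 -0.09 -0.02] op 0.0501
toolz mrad x,y [13.02 -6.05] radial 14.02 tang 3.12 q [-0.7529  0.1322  1.865   0.005   1.1308 -0.9629] dq [ 0.001 -0.007  0.007 -0.002 -0.004  0.004]
```

Emit:
{"name": "play_rows", "arguments": {
  "increments": [
    [[0, -0.03, 0.0, 0], [0, -0.08, 0, 0], [0, -0.2, 0, 0], [0, -0.4, 0, 0], [0, -0.6, 0, 0]]
  ]
}}

```text
t: 12.15
tool_pos: [0.4232, -0.3196, 0.0327]
orientation: [3.117, 0.325, 0.02]
force: [0.5, 0.1, -0.2]
opening: 0.0496
```

```bash
python3 st.py; cat > lid.py <<'E'
from h import *
import sys
nm=sys.argv[1]; y0=float(sys.argv[2])
P=cloud("scene",np.load(nm+".npz")["d"])
a=P[(P[...,0]>.36)&(P[...,0]<.51)&(abs(P[...,1]-y0)<.02)&(P[...,2]>(.065 if y0<-.43 else .045))&(P[...,2]<.09)]
for _ in range(6):
    A=np.c_[a[:,0],a[:,2],np.ones(len(a))]; l=np.linalg.lstsq(A,a[:,1],rcond=None)[0]; r=a[:,1]-A@l; a=a[abs(r)<max(.003,2.5*np.median(abs(r)))]
b=P[(P[...,0]>.38)&(P[...,0]<.50)&(P[...,1]>y0+.005)&(P[...,1]<y0+.03)&(P[...,2]>.098)&(P[...,2]<.112)]
for _ in range(5):
    A=np.c_[b[:,:2],np.ones(len(b))]; k=np.linalg.lstsq(A,b[:,2],rcond=None)[0]; r=b[:,2]-A@k; b=b[abs(r)<.0025]
print(nm,len(a),"front pitch",np.degrees(l[1]).round(2),"lid",len(b),"slope x,y deg",np.degrees(k[0]).round(2),np.degrees(k[1]).round(2),"z",(k@[.43,y0+.005,1]).round(4),(k@[.43,y0+.03,1]).round(4))
E
python3 look.py s7 -0.413; python3 lid.py s7 -0.415; python3 rear.py w8 -0.337
```

```text
t 12.15 p [ 0.4232 -0.3196  0.0327] yaw 11.91 tilt [ 0.012  0.009 -1.   ] F [ 0.51  0.11 -0.19] T [-0.04 -0.09 -0.06] op 0.0496
toolz mrad x,y [13.41 -6.72] radial 14.75 tang 2.72 q [-0.7463  0.1203  1.8778  0.0046  1.1291 -0.9561] dq [ 0.024 -0.039  0.044  0.001 -0.003  0.021]
front n 427 yaw 11.2 pitch 0.05 xmin/max [0.3979 0.4861] y mid -0.4138
origin est [ 0.4342 -0.3745]
s7 497 front pitch 0.08 lid 231 slope x,y deg -0.18 2.36 z 0.1033 0.1043
rear n 5715 yaw 11.88 pitch 0.28 y at x=.431,z=.03 -0.3323 x 0.3973 0.4539 z 0.012 0.085
```

```bash
sed -i 's/0\.034\]/0.0345]/' plan.py;  python3 plan.py "[44,46,48,50,53]"
```

```text
44 O [ 433.6 -369.6] tcp [ 423.2 -320.7] row [-0.03  0.14 -0.18] -0.001
46 O [ 434.  -371.6] tcp [ 423.6 -322.7] row [-0.03  0.34 -0.18] -0.001
48 O [ 434.4 -373.6] tcp [ 424.  -324.7] row [-0.03  0.54 -0.18] -0.001
50 O [ 434.8 -375.5] tcp [ 424.4 -326.6] row [-0.03  0.74 -0.18] -0.001
53 O [ 435.4 -378.4] tcp [ 425.4 -329.5] row [ 0.01  1.04 -0.17] 0.007
F [-0.86  0.   -0.76] T [ 0.04 -0.09  0.02] p [ 0.4232 -0.3193  0.0327] yaw 11.92
```

Emit:
{"name": "play_rows", "arguments": {
  "increments": [
    [[0, 0.15, -0.18, 0], [0, 0.35, -0.18, 0], [0, 0.5, -0.16, 0], [0, 0.65, -0.12, 0], [0, 0.85, -0.12, 0]]
  ]
}}

```text
t: 12.75
tool_pos: [0.4247, -0.327, 0.0336]
orientation: [3.119, 0.326, 0.019]
force: [-1.4, 5.1, 2.2]
opening: 0.0501
```

```bash
python3 st.py; python3 plan.py "[54,57,60,63,66]"; python3 look.py s8 -0.417; python3 lid.py s8 -0.417
```

```text
t 12.75 p [ 0.4247 -0.327   0.0336] yaw 11.92 tilt [ 0.011  0.007 -1.   ] F [-1.36  5.11  2.17] T [0.78 0.11 0.06] op 0.0501
toolz mrad x,y [12.51 -4.79] radial 12.84 tang 3.83 q [-0.7553  0.1351  1.8596  0.0056  1.1345 -0.9657] dq [-0.02   0.038 -0.041 -0.     0.007 -0.022]
54 O [ 435.6 -379.4] tcp [ 426.  -330.4] row [ 0.06  0.36 -0.08] 0.015
57 O [ 436.2 -382.4] tcp [ 427.7 -333.1] row [ 0.17  0.66 -0.08] 0.039
60 O [ 436.6 -385.3] tcp [ 429.4 -335.9] row [ 0.28  0.97 -0.08] 0.063
63 O [ 437.  -388.3] tcp [ 431.  -338.7] row [ 0.38  1.28 -0.07] 0.087
66 O [ 437.3 -391.3] tcp [ 432.5 -341.5] row [ 0.47  1.59 -0.07] 0.111
F [-1.36  5.11  2.17] T [0.78 0.11 0.06] p [ 0.4247 -0.327   0.0336] yaw 11.92
front n 423 yaw 11.51 pitch -1.67 xmin/max [0.3987 0.4869] y mid -0.4171
origin est [ 0.4348 -0.3779]
s8 494 front pitch -1.72 lid 239 slope x,y deg -0.52 2.83 z 0.1036 0.1048
```

The front face still pitches about 1.7° under push. The fingers taper by around 9 mrad and are proud at the top, which beats the 5 mrad lean, so contact is still high. I'll back off and build a larger tips-leading lean, working over the free area to the right.

Emit:
{"name": "play_rows", "arguments": {
  "increments": [
    [[0, -0.03, 0.05, 0], [0, -0.1, 0.05, 0], [0, -0.4, 0.05, 0], [0, -1.5, 0, 0], [0, -3.0, 0, 0]]
  ]
}}

```text
t: 13.3
tool_pos: [0.4186, -0.2978, 0.0337]
orientation: [3.117, 0.324, 0.02]
force: [-0.3, -0.8, 0.6]
opening: 0.05
```

Emit:
{"name": "play_rows", "arguments": {
  "increments": [
    [[0, 0, -4, 0], [0, 0, -9, 0], [0, 0, -14, 0], [0, 0, -18, 0], [0, 0, -18, 0]]
  ]
}}

```text
t: 13.8
tool_pos: [0.419, -0.2988, 0.2215]
orientation: [3.108, 0.324, 0.033]
force: [0.6, -1.0, 1.6]
opening: 0.0501
```

Emit:
{"name": "play_rows", "arguments": {
  "increments": [
    [[-3, 2.5, 0, 0], [-7, 5.5, 0, 0], [-11, 8.5, 0, 0], [-14, 11, 0, 0], [-17, 13, 0, 0]]
  ]
}}

```text
t: 14.3
tool_pos: [0.2779, -0.4619, 0.22]
orientation: [3.108, 0.323, 0.032]
force: [0.6, -0.4, -1.0]
opening: 0.0502
```

```bash
python3 st.py; python3 look.py s9 -0.417; python3 lid.py s9 -0.417
```

```text
t 14.3 p [ 0.2779 -0.4619  0.22  ] yaw 11.86 tilt [ 0.019  0.019 -1.   ] F [ 0.63 -0.36 -1.02] T [-0.07 -0.11 -0.05] op 0.0502
toolz mrad x,y [ 22.38 -14.47] radial 23.94 tang 11.71 q [-1.1339 -0.0539  1.695   0.0142  1.4779 -1.3419] dq [-0.643  0.225 -0.21   0.019 -0.001 -0.643]
front n 436 yaw 11.48 pitch -0.02 xmin/max [0.3979 0.4854] y mid -0.4158
origin est [ 0.4337 -0.3766]
s9 501 front pitch 0.08 lid 229 slope x,y deg -0.26 1.66 z 0.1035 0.1042
```

View pics/s9.png

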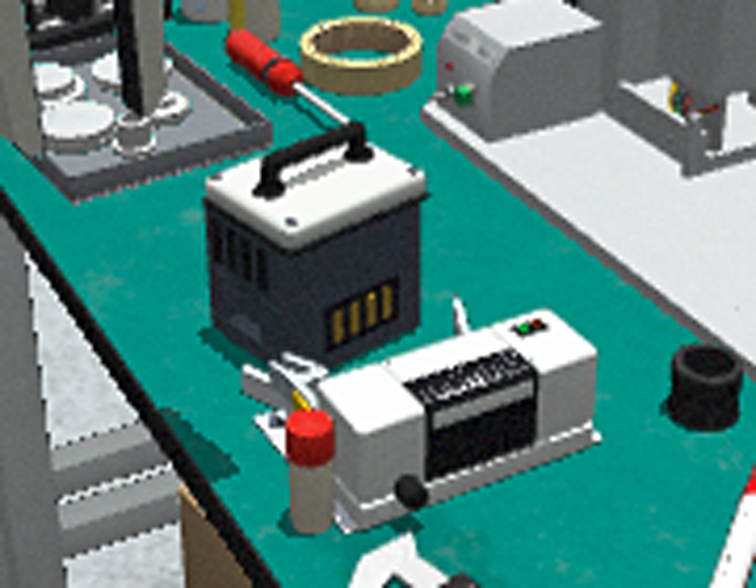

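Emit:
{"name": "play_rows", "arguments": {
  "increments": [
    [[-4, 2.7, 0, 0], [-8, 5.3, 0, 0], [-11, 7.2, -1, 0], [-11, 7.2, -2, 0], [-11, 7.2, -2, 0]]
  ]
}}

```text
t: 14.85
tool_pos: [0.1808, -0.5578, 0.2405]
orientation: [3.106, 0.316, 0.029]
force: [0.6, -0.6, -0.1]
opening: 0.0503
```

```bash
python3 st.py
```

```text
t 14.85 p [ 0.1808 -0.5578  0.2405] yaw 11.64 tilt [ 0.017  0.021 -1.   ] F [ 0.62 -0.58 -0.1 ] T [-0.07 -0.12  0.02] op 0.0503
toolz mrad x,y [ 20.54 -17.66] radial 23.13 tang 14.1 q [-1.3549  0.0665  1.5368  0.0163  1.5166 -1.5586] dq [ 0.034 -0.007  0.033  0.006 -0.015  0.004]
```

Emit:
{"name": "play_rows", "arguments": {
  "increments": [
    [[0, 0, 4, 0]]
  ]
}}

```text
t: 14.95
tool_pos: [0.1836, -0.5615, 0.2065]
orientation: [3.094, 0.316, 0.032]
force: [1.0, -1.0, 0.9]
opening: 0.0497
```

Emit:
{"name": "play_rows", "arguments": {
  "increments": [
    [[0, 0, 0, 0], [0, 0, 0, 0]]
  ]
}}

```text
t: 15.15
tool_pos: [0.1849, -0.5602, 0.2066]
orientation: [3.095, 0.319, 0.032]
force: [0.3, 0.1, 0.6]
opening: 0.0498
```

```bash
python3 st.py
```

```text
t 15.15 p [ 0.1849 -0.5602  0.2066] yaw 11.77 tilt [ 0.018  0.032 -0.999] F [0.33 0.13 0.6 ] T [-0.01 -0.14  0.03] op 0.0498
toolz mrad x,y [ 23.66 -27.58] radial 33.6 tang 13.83 q [-1.3496  0.0818  1.5827  0.0172  1.445  -1.5566] dq [-0.007 -0.018 -0.041 -0.003  0.005 -0.006]
```

Emit:
{"name": "play_rows", "arguments": {
  "increments": [
    [[3, -2.5, -1, 0], [7, -5.5, -1, 0], [11, -8.5, -1, 0], [15, -11.5, -1, 0], [18, -14, -1, 0]]
  ]
}}

```text
t: 15.65
tool_pos: [0.3348, -0.3842, 0.2178]
orientation: [3.092, 0.321, 0.036]
force: [-0.1, 0.1, 0.6]
opening: 0.0499
```

```bash
python3 st.py "[0.414,-0.285,0.2]" 11.9 x
```

```text
t 15.65 p [ 0.3348 -0.3842  0.2178] yaw 11.87 tilt [ 0.019  0.035 -0.999] F [-0.12  0.08  0.57] T [-0.04 -0.12  0.03] op 0.0499
delta tool cm [ 9.76 -8.14  1.69] turn -0.0
toolz mrad x,y [ 26.16 -29.99] radial 39.8 tang 0.02 q [-0.9577 -0.1511  1.7899  0.0042  1.4633 -1.1649] dq [ 0.731 -0.236  0.219 -0.035  0.01   0.725]
```

Emit:
{"name": "play_rows", "arguments": {
  "increments": [
    [[3.5, -3.0, 0, 0], [7, -6, 0, 0], [9, -7.6, 0.5, 0], [9.7, -8.1, 0.5, 0], [9.7, -8.1, 0.5, 0]]
  ]
}}

```text
t: 16.15
tool_pos: [0.4143, -0.2844, 0.2134]
orientation: [3.09, 0.326, 0.038]
force: [-0.4, -0.6, 0.9]
opening: 0.05
```

```bash
python3 st.py "[0.414,-0.285,0.0375]" 11.9 x; python3 rear.py w9 -0.333
```

```text
t 16.15 p [ 0.4143 -0.2844  0.2134] yaw 12.05 tilt [ 0.021  0.036 -0.999] F [-0.37 -0.64  0.93] T [ 0.01 -0.1   0.01] op 0.05
delta tool cm [-0.41 -0.58 17.58] turn 0.003
toolz mrad x,y [ 27.65 -31.19] radial 40.45 tang -10.07 q [-0.6991 -0.1696  1.8144 -0.0061  1.4555 -0.9084] dq [-0.049  0.006  0.001 -0.01  -0.003 -0.024]
rear n 2537 yaw 11.91 pitch 0.14 y at x=.431,z=.03 -0.3346 x 0.3775 0.4745 z 0.012 0.098
```

Emit:
{"name": "play_rows", "arguments": {
  "increments": [
    [[-0.1, -0.2, 4, 0], [-0.2, -0.4, 9, 0], [-0.3, -0.5, 14, 0], [-0.4, -0.6, 16.8, 0], [-0.4, -0.6, 16.8, 0]]
  ]
}}

```text
t: 16.7
tool_pos: [0.4091, -0.2843, 0.0406]
orientation: [3.097, 0.321, 0.027]
force: [-0.8, 0.7, 0.1]
opening: 0.0496
```

```bash
python3 st.py; sed -i 's/0\.0345\]/0.034]/; s/428.0,-326.2/428.0,-327.0/' plan.py; python3 plan.py "[30,36,41,44,46]"
```

```text
t 16.7 p [ 0.4091 -0.2843  0.0406] yaw 11.85 tilt [ 0.014  0.03  -0.999] F [-0.79  0.73  0.1 ] T [-0.05 -0.07  0.04] op 0.0496
toolz mrad x,y [ 20.25 -26.09] radial 31.51 tang -9.87 q [-0.7052  0.0076  1.9799 -0.0075  1.1218 -0.9088] dq [ 0.006 -0.061 -0.078  0.003  0.066  0.003]
30 O [ 430.7 -356.8] tcp [ 420.3 -307.8] row [0.6  2.52 0.75] -0.003
36 O [ 431.9 -362.6] tcp [ 421.5 -313.7] row [0.6  3.12 0.77] -0.003
41 O [ 432.9 -367.5] tcp [ 422.5 -318.6] row [0.6  3.62 0.78] -0.003
44 O [ 433.6 -370.4] tcp [ 423.2 -321.5] row [0.6  3.91 0.79] -0.003
46 O [ 434.  -372.4] tcp [ 423.6 -323.5] row [0.6  4.11 0.79] -0.003
F [-0.79  0.73  0.1 ] T [-0.05 -0.07  0.04] p [ 0.4091 -0.2843  0.0406] yaw 11.85
```

Emit:
{"name": "play_rows", "arguments": {
  "increments": [
    [[0.3, 0.8, 0.3, 0], [0.6, 1.8, 0.6, 0], [0.6, 2.7, 0.7, 0], [0.6, 3.3, 0.75, 0], [0.6, 3.6, 0.75, 0]]
  ]
}}

```text
t: 17.2
tool_pos: [0.4231, -0.3199, 0.0354]
orientation: [3.096, 0.32, 0.029]
force: [0.1, -0.5, 0.8]
opening: 0.0501
```

```bash
python3 st.py;  python3 plan.py "[44,46,48,50,51]"
```

```text
t 17.2 p [ 0.4231 -0.3199  0.0354] yaw 11.82 tilt [ 0.015  0.031 -0.999] F [ 0.13 -0.47  0.81] T [-0.05 -0.09  0.01] op 0.0501
toolz mrad x,y [ 21.42 -27.33] radial 33.57 tang -8.88 q [-0.7401  0.099   1.8957 -0.0064  1.1126 -0.9434] dq [-0.026  0.053 -0.042  0.003  0.006 -0.027]
44 O [ 433.6 -370.4] tcp [ 423.2 -321.5] row [-0.03  0.16  0.14] -0.003
46 O [ 434.  -372.4] tcp [ 423.6 -323.5] row [-0.02  0.36  0.15] -0.003
48 O [ 434.4 -374.4] tcp [ 424.  -325.5] row [-0.02  0.56  0.15] -0.003
50 O [ 434.8 -376.3] tcp [ 424.4 -327.4] row [-0.02  0.76  0.16] -0.003
51 O [ 435.  -377.3] tcp [ 424.6 -328.4] row [-0.02  0.86  0.16] -0.003
F [ 0.13 -0.47  0.81] T [-0.05 -0.09  0.01] p [ 0.4231 -0.3199  0.0354] yaw 11.82
```

Emit:
{"name": "play_rows", "arguments": {
  "increments": [
    [[0, 0.15, 0.1, 0], [0, 0.35, 0.13, 0], [0, 0.55, 0.16, 0], [0, 0.75, 0.16, 0], [0, 0.85, 0.16, 0]]
  ]
}}

```text
t: 17.7
tool_pos: [0.4246, -0.3273, 0.0338]
orientation: [3.097, 0.321, 0.028]
force: [-1.1, 5.5, 2.4]
opening: 0.05
```

```bash
python3 st.py; python3 look.py s10 -0.418; python3 lid.py s10 -0.418; python3 plan.py "[54,57,60,63,66]"
```

```text
t 17.7 p [ 0.4246 -0.3273  0.0338] yaw 11.83 tilt [ 0.015  0.029 -0.999] F [-1.12  5.54  2.45] T [ 0.74 -0.04 -0.02] op 0.05
toolz mrad x,y [ 20.65 -25.53] radial 31.94 tang -7.61 q [-0.7492  0.1178  1.8787 -0.0052  1.1126 -0.9532] dq [-0.009  0.018 -0.019  0.001  0.004 -0.01 ]
front n 441 yaw 11.51 pitch -0.43 xmin/max [0.3984 0.4876] y mid -0.417
origin est [ 0.435  -0.3778]
s10 511 front pitch -0.53 lid 238 slope x,y deg -0.35 2.03 z 0.1033 0.1042
54 O [ 435.6 -380.2] tcp [ 426.  -331.2] row [ 0.06  0.39 -0.01] 0.013
57 O [ 436.2 -383.2] tcp [ 427.7 -333.9] row [ 0.17  0.7  -0.  ] 0.037
60 O [ 436.6 -386.1] tcp [ 429.4 -336.7] row [0.28 1.   0.01] 0.062
63 O [ 437.  -389.1] tcp [ 431.  -339.5] row [0.38 1.31 0.02] 0.086
66 O [ 437.3 -392.1] tcp [ 432.5 -342.3] row [0.47 1.62 0.03] 0.11
F [-0.73  4.74  1.46] T [0.62 0.01 0.07] p [ 0.4246 -0.3274  0.0338] yaw 11.83
```

Emit:
{"name": "play_rows", "arguments": {
  "increments": [
    [[0.05, 0.3, 0.02, 0.01], [0.12, 0.6, 0.03, 0.03], [0.2, 0.85, 0.04, 0.05], [0.28, 1.05, 0.05, 0.065], [0.33, 1.25, 0.05, 0.08]]
  ]
}}

```text
t: 18.25
tool_pos: [0.4304, -0.3389, 0.0334]
orientation: [3.109, 0.195, 0.029]
force: [0.5, 2.4, -1.7]
opening: 0.0502
```

```bash
python3 st.py; python3 look.py s11 -0.428; python3 lid.py s11 -0.428; python3 plan.py "[66,69,72,75,78]"
```

```text
t 18.25 p [ 0.4304 -0.3389  0.0334] yaw 7.19 tilt [ 0.017  0.028 -0.999] F [ 0.47  2.44 -1.66] T [ 0.49 -0.08  0.05] op 0.0502
toolz mrad x,y [ 20.33 -25.23] radial 31.58 tang -7.25 q [-0.7577  0.1482  1.8458 -0.0049  1.1154 -0.8809] dq [-0.017  0.045 -0.054 -0.001  0.008  0.134]
front n 457 yaw 6.64 pitch -0.44 xmin/max [0.3969 0.4863] y mid -0.4296
origin est [ 0.4369 -0.3899]
s11 519 front pitch -0.18 lid 227 slope x,y deg 0.12 0.89 z 0.1038 0.1042
66 O [ 437.3 -392.1] tcp [ 432.5 -342.3] row [ 0.16  0.34 -0.03] 0.028
69 O [ 437.6 -395.1] tcp [ 434.  -345.2] row [ 0.27  0.64 -0.02] 0.052
72 O [ 437.8 -398.1] tcp [ 435.4 -348.1] row [ 0.37  0.95 -0.01] 0.076
75 O [ 437.9 -401.1] tcp [ 436.7 -351.1] row [ 0.46  1.26 -0.  ] 0.1
78 O [ 437.9 -404.1] tcp [ 437.9 -354.1] row [0.55 1.57 0.01] 0.125
F [ 0.01  2.47 -0.55] T [ 0.5  -0.07 -0.01] p [ 0.4305 -0.3392  0.0335] yaw 7.14
```

View pics/s11.png

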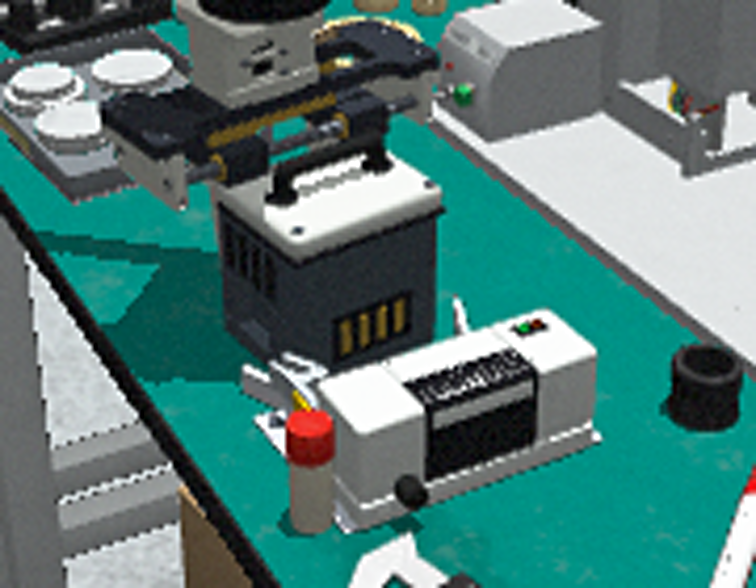

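The pack is now upright, with a front pitch of about 0.2–0.4°. It is entering the mouth, with its front edge near (360,350). I'll keep straightening and pushing.

Emit:
{"name": "play_rows", "arguments": {
  "increments": [
    [[0.15, 0.35, 0, 0.028], [0.27, 0.65, 0.02, 0.052], [0.37, 0.95, 0.03, 0.076], [0.46, 1.25, 0.03, 0.1], [0.55, 1.5, 0.03, 0.12]]
  ]
}}

```text
t: 18.8
tool_pos: [0.4379, -0.3538, 0.0337]
orientation: [3.116, 0.004, 0.032]
force: [0.6, 3.3, -0.4]
opening: 0.0502
```

```bash
python3 st.py; python3 look.py s12 -0.443; python3 lid.py s12 -0.443; python3 plan.py "[81,84,87,90,93]"
```

```text
t 18.8 p [ 0.4379 -0.3538  0.0337] yaw 0.15 tilt [ 0.021  0.026 -0.999] F [ 0.58  3.34 -0.45] T [ 0.48 -0.1   0.08] op 0.0502
toolz mrad x,y [ 20.59 -25.65] radial 32.14 tang -7.01 q [-0.7678  0.1853  1.8033 -0.0046  1.1203 -0.7683] dq [-0.016  0.058 -0.066  0.001  0.009  0.179]
front n 509 yaw -0.24 pitch -0.79 xmin/max [0.3934 0.4841] y mid -0.4449
origin est [ 0.4389 -0.4049]
s12 334 front pitch -1.35 lid 239 slope x,y deg 0.1 -0.31 z 0.1041 0.1039
81 O [ 437.9 -407.1] tcp [ 437.9 -357.1] row [-0.01  0.3  -0.01] 0.002
84 O [ 437.9 -410.1] tcp [ 437.9 -360.1] row [-0.01  0.6  -0.  ] 0.002
87 O [ 437.9 -413.1] tcp [ 437.9 -363.1] row [-0.01  0.9   0.01] 0.002
90 O [ 437.9 -416.1] tcp [ 437.9 -366.1] row [-0.02  1.2   0.01] 0.002
93 O [ 437.9 -419.1] tcp [ 437.9 -369.1] row [-0.02  1.5   0.02] 0.002
F [ 0.18  2.64 -0.52] T [ 0.4  -0.12  0.01] p [ 0.438  -0.3541  0.0338] yaw 0.09
```

View pics/s12.png

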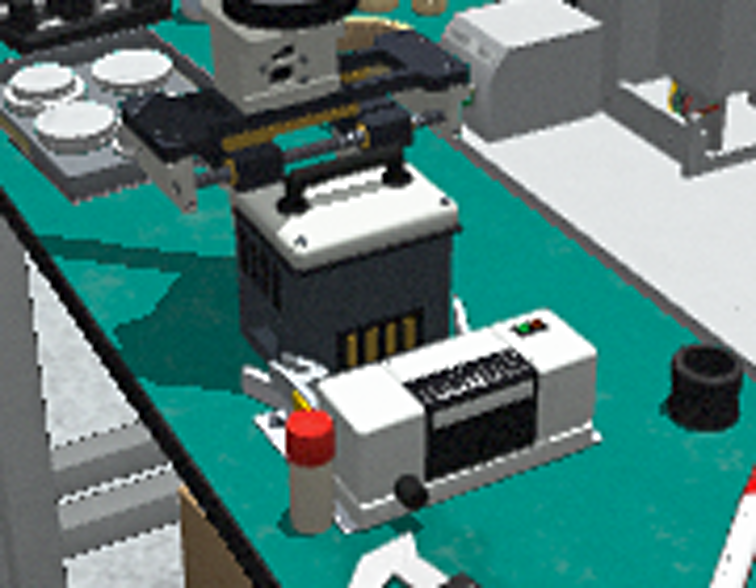

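Emit:
{"name": "play_rows", "arguments": {
  "increments": [
    [[0, 0.3, 0.02, 0], [0, 0.6, 0.03, 0], [0, 0.9, 0.04, 0], [0, 1.2, 0.04, 0], [0, 1.5, 0.04, 0]]
  ]
}}

```text
t: 19.35
tool_pos: [0.4382, -0.3689, 0.0338]
orientation: [3.116, 0.002, 0.032]
force: [1.6, 4.6, -0.7]
opening: 0.0502
```

```bash
python3 st.py
```

```text
t 19.35 p [ 0.4382 -0.3689  0.0338] yaw 0.1 tilt [ 0.021  0.025 -0.999] F [ 1.56  4.55 -0.67] T [ 0.78 -0.25  0.01] op 0.0502
toolz mrad x,y [ 20.87 -25.37] radial 32.3 tang -5.97 q [-0.7873  0.2096  1.7754 -0.0035  1.124  -0.7873] dq [-0.037  0.047 -0.055  0.001  0.007 -0.038]
```

Emit:
{"name": "play_rows", "arguments": {
  "increments": [
    [[0, 0.3, 0.02, 0], [0, 0.6, 0.03, 0], [0, 0.9, 0.04, 0], [0, 1.2, 0.04, 0], [0, 1.4, 0.04, 0]]
  ]
}}

```text
t: 19.85
tool_pos: [0.4384, -0.383, 0.0338]
orientation: [3.116, 0.003, 0.033]
force: [1.9, 4.5, -0.2]
opening: 0.0498
```

```bash
python3 st.py; python3 look.py s13 -0.475;python3 lid.py s13 -0.475
```

```text
t 19.85 p [ 0.4384 -0.383   0.0338] yaw 0.11 tilt [ 0.021  0.025 -0.999] F [ 1.86  4.52 -0.24] T [ 0.71 -0.37  0.14] op 0.0498
toolz mrad x,y [ 21.29 -25.26] radial 32.65 tang -5.02 q [-0.8047  0.2324  1.7487 -0.0024  1.1275 -0.8054] dq [-0.023  0.03  -0.036  0.003  0.006 -0.024]
front n 528 yaw 0.04 pitch -0.38 xmin/max [0.3943 0.4847] y mid -0.4743
origin est [ 0.4395 -0.4343]
s13 346 front pitch -0.83 lid 263 slope x,y deg 0.36 0.85 z 0.1038 0.1042
```

View pics/s13.png

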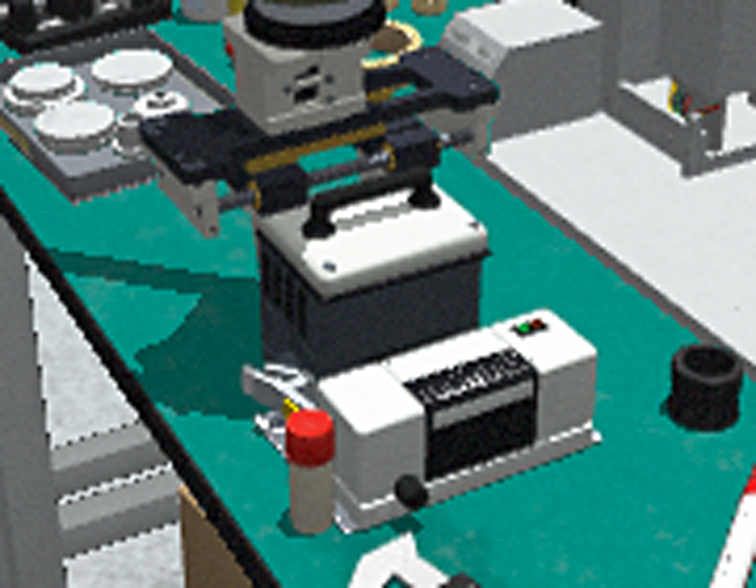

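The pack is between the guides, straight and upright, and the catch arm at about (290,400) is being pushed outward. About 20 mm remain.

Emit:
{"name": "play_rows", "arguments": {
  "increments": [
    [[0, 0.3, 0.02, 0], [0, 0.6, 0.03, 0], [0, 0.9, 0.04, 0], [0, 1.1, 0.04, 0], [0, 1.3, 0.04, 0]]
  ]
}}

```text
t: 20.4
tool_pos: [0.4384, -0.3964, 0.0337]
orientation: [3.116, 0.002, 0.033]
force: [1.5, 5.9, 1.7]
opening: 0.0498
```

```bash
python3 st.py
```

```text
t 20.4 p [ 0.4384 -0.3964  0.0337] yaw 0.1 tilt [ 0.021  0.025 -0.999] F [1.55 5.88 1.68] T [ 0.92 -0.37  0.2 ] op 0.0498
toolz mrad x,y [ 21.28 -25.44] radial 32.85 tang -4.6 q [-0.8208  0.2541  1.7231 -0.002   1.1313 -0.8215] dq [-0.021  0.033 -0.038  0.001  0.01  -0.023]
```

Emit:
{"name": "play_rows", "arguments": {
  "increments": [
    [[0, 0.15, 0.02, 0], [0, 0.3, 0.03, 0], [0, 0.45, 0.03, 0], [0, 0.6, 0.03, 0]]
  ]
}}

```text
t: 20.8
tool_pos: [0.4385, -0.4019, 0.0337]
orientation: [3.117, 0.003, 0.033]
force: [1.4, 8.5, 2.7]
opening: 0.0499
```

```bash
python3 st.py; python3 look.py s14 -0.492;python3 lid.py s14 -0.492
```

```text
t 20.8 p [ 0.4385 -0.4019  0.0337] yaw 0.11 tilt [ 0.021  0.024 -0.999] F [1.39 8.48 2.75] T [ 1.23 -0.3   0.16] op 0.0499
toolz mrad x,y [ 21.22 -24.42] radial 32.14 tang -3.66 q [-8.2750e-01  2.6400e-01  1.7113e+00 -1.0000e-03  1.1340e+00 -8.2880e-01] dq [-0.015  0.025 -0.03   0.     0.006 -0.018]
front n 374 yaw -0.77 pitch 0.24 xmin/max [0.3943 0.4831] y mid -0.4934
origin est [ 0.4392 -0.4534]
s14 357 front pitch -0.32 lid 278 slope x,y deg 0.12 0.91 z 0.1038 0.1042
```

View pics/s14.png

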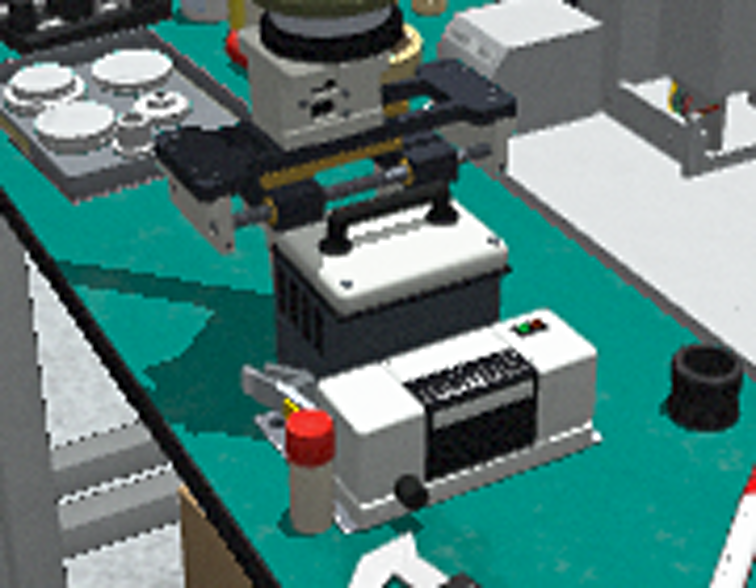

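Emit:
{"name": "play_rows", "arguments": {
  "increments": [
    [[0, 0.1, 0.02, 0], [0, 0.2, 0.03, 0], [0, 0.3, 0.03, 0]]
  ]
}}

```text
t: 21.15
tool_pos: [0.4386, -0.4043, 0.0336]
orientation: [3.118, 0.003, 0.033]
force: [0.4, 9.1, 4.6]
opening: 0.0502
```

```bash
python3 st.py; python3 look.py s15 -0.494
```

```text
t 21.15 p [ 0.4386 -0.4043  0.0336] yaw 0.12 tilt [ 0.021  0.023 -1.   ] F [0.36 9.08 4.61] T [ 1.37 -0.3   0.09] op 0.0502
toolz mrad x,y [ 20.93 -23.09] radial 31.04 tang -2.79 q [-8.3070e-01  2.6920e-01  1.7053e+00 -1.0000e-04  1.1359e+00 -8.3250e-01] dq [-0.013  0.016 -0.02  -0.002  0.003 -0.011]
front n 388 yaw -0.34 pitch 7.83 xmin/max [0.3726 0.4959] y mid -0.4983
origin est [ 0.4345 -0.4583]
```

View pics/s15.png

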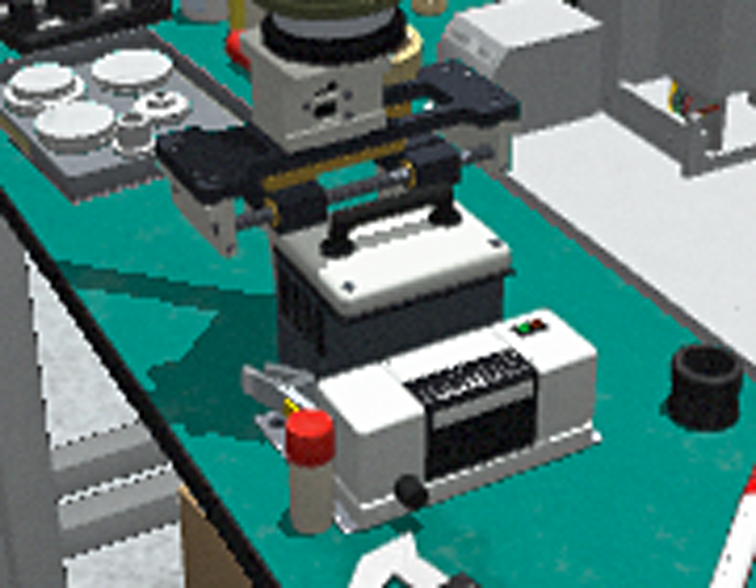

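Emit:
{"name": "play_rows", "arguments": {
  "increments": [
    [[0, 0.1, 0, 0], [0, 0.2, 0, 0], [0, 0.3, 0, 0]]
  ]
}}

```text
t: 21.5
tool_pos: [0.4384, -0.4059, 0.0336]
orientation: [3.121, 0.004, 0.031]
force: [-0.7, 18.1, 8.3]
opening: 0.0495
```

```bash
python3 st.py; python3 look.py s16 -0.494
```

```text
t 21.5 p [ 0.4384 -0.4059  0.0336] yaw 0.14 tilt [ 0.02  0.02 -1.  ] F [-0.69 18.1   8.31] T [ 2.02 -0.16  0.29] op 0.0495
toolz mrad x,y [ 20.   -20.14] radial 28.36 tang -1.19 q [-8.3350e-01  2.7380e-01  1.6997e+00  1.4000e-03  1.1397e+00 -8.3630e-01] dq [-0.006  0.012 -0.014  0.008  0.018 -0.011]
front n 391 yaw -0.32 pitch 6.88 xmin/max [0.3727 0.5023] y mid -0.4996
origin est [ 0.4377 -0.4596]
```

View pics/s16.png

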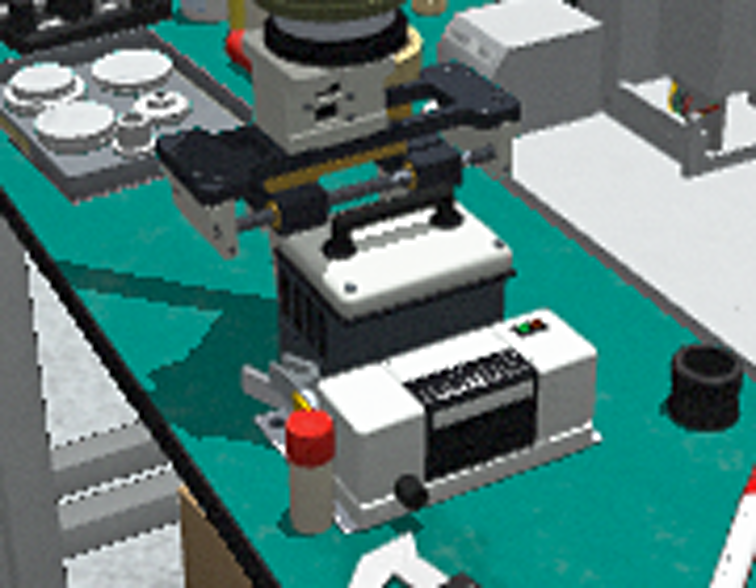

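The force jumped to 18 N, and the yellow strip is back at about (303,400), as it was before entry. The catch has snapped in. I'll withdraw gently and check.

Emit:
{"name": "play_rows", "arguments": {
  "increments": [
    [[0, -0.05, 0, 0], [0, -0.15, 0, 0], [0, -0.35, 0, 0], [0, -0.8, 0, 0], [0, -1.6, 0, 0]]
  ]
}}

```text
t: 22.05
tool_pos: [0.4384, -0.3904, 0.0336]
orientation: [3.12, 0.002, 0.032]
force: [0.6, 0.5, -0.3]
opening: 0.0499
```

Emit:
{"name": "play_rows", "arguments": {
  "increments": [
    [[0, -1.5, 0, 0], [0, -3.5, 0, 0], [0, -6, 0, 0], [0, -8, 0, 0], [0, -8.5, 0, 0]]
  ]
}}

```text
t: 22.55
tool_pos: [0.4379, -0.3027, 0.0314]
orientation: [3.121, 0.005, 0.031]
force: [0.8, 0.5, 0.5]
opening: 0.05
```

Emit:
{"name": "play_rows", "arguments": {
  "increments": [
    [[0, 0, -4, 0], [0, 0, -9, 0], [0, 0, -14, 0], [0, 0, -17, 0], [0, 0, -17, 0]]
  ]
}}

```text
t: 23.05
tool_pos: [0.4371, -0.3015, 0.208]
orientation: [3.114, 0.005, 0.044]
force: [-0.2, -0.2, 0.7]
opening: 0.0497
```

```bash
python3 st.py; python3 look.py s17 -0.494; python3 - <<'E'
from h import *
im,d=read_camera("top"); np.savez("t2.npz",im=im,d=d); cv2.imwrite("pics/t2.png",im)
P=cloud("top",d); m=(P[...,2]>.097)&(P[...,2]<.112)&(P[...,0]>.36)&(P[...,0]<.51)&(P[...,1]<-.38)&(P[...,1]>-.52)
pts=P[m]; r=cv2.minAreaRect(pts[:,:2].astype(np.float32)); print(len(pts),r)
E
```

```text
t 23.05 p [ 0.4371 -0.3015  0.208 ] yaw 0.22 tilt [ 0.028  0.027 -0.999] F [-0.2  -0.23  0.66] T [-0.02 -0.04  0.01] op 0.0497
toolz mrad x,y [ 28.01 -27.35] radial 38.58 tang -6.61 q [-0.6983 -0.0846  1.7464 -0.003   1.4407 -0.7013] dq [-0.002  0.05   0.082  0.    -0.056 -0.001]
front n 375 yaw -0.92 pitch 6.01 xmin/max [0.3939 0.5035] y mid -0.498
origin est [ 0.4493 -0.458 ]
572 ((0.4566245377063751, -0.4538392424583435), (0.08065225183963776, 0.06011107563972473), 88.9169921875)
```

View pics/s17.png

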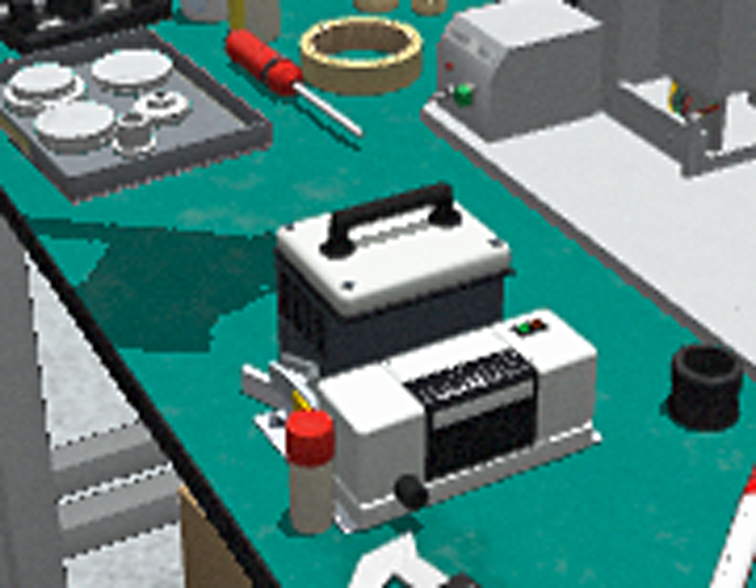

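View pics/t2.png

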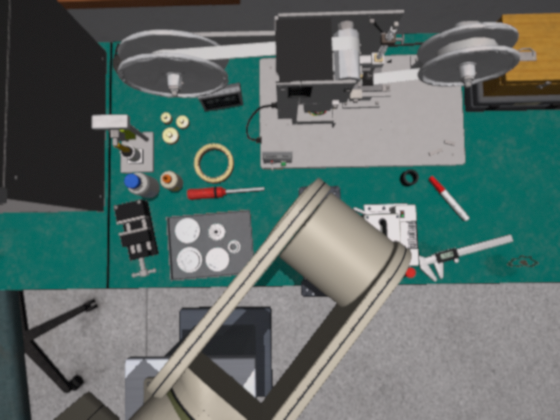

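```bash
python3 - <<'E'
from h import *
for nm in ("scene0","s12","s13","s15","s16","s17"):
    im=np.load(nm+".npz")["im"][255:275,260:290]; h=cv2.cvtColor(im,cv2.COLOR_BGR2HSV)
    m=(h[...,0]>20)&(h[...,0]<35)&(h[...,1]>120)&(h[...,2]>120); v,u=np.where(m); print(nm,m.sum(),(u.mean()+260).round(2),(v.mean()+255).round(2))
a=np.load("scene0.npz")["im"]; b=np.load("s17.npz")["im"]
d=cv2.absdiff(a,b).max(2); print("changed outside", [(n,int((d[y0:y1,x0:x1]>40).sum())) for n,(x0,x1,y0,y1) in dict(loupe=(358,380,248,275),tape=(270,302,172,194),pen=(365,390,272,325),redcap=(265,284,262,300)).items()])
s=np.vstack([cv2.resize(x[235:305,245:315],None,fx=4,fy=4,interpolation=cv2.INTER_CUBIC) for x in (a,b)]); cv2.imwrite("pics/cmp.png",s)
E
```

```text
scene0 7 271.29 264.71
s12 7 271.29 264.71
s13 5 269.0 266.0
s15 5 269.0 266.0
s16 7 271.29 264.71
s17 7 271.29 264.71
changed outside [('loupe', 0), ('tape', 8), ('pen', 0), ('redcap', 0)]
```

View pics/cmp.png

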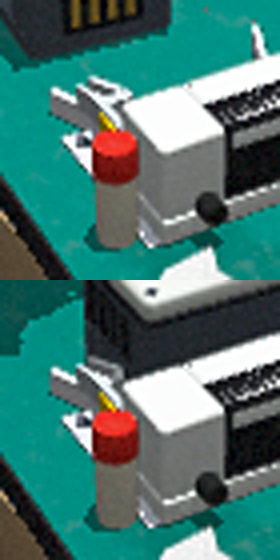

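The catch's yellow strip is at exactly the same pixel as in the first picture. It had moved by about 2 px while the pack was going past. The hand is clear, so I'll hand the job in.

```bash
python3 -c "
from plant import *
print(close_job())"
```

```text
the job is handed in; nothing more can be done
None
```

The battery pack is in the dock with the catch snapped in, and I handed the job in at about 23 s with the hand clear. The one blemish is that the pack leaned forward slightly twice during the early part of the push, which goes against "do not tip it".

**How it went:** I pushed with both open fingers on the pack's rear face, fingertips about 23 mm up. I steered it about 11 mm sideways onto the dock's centre line, straightened it, and pushed it home at about 30 mm/s.

**The leaning:** On the first pushes the fingers pressed too high, because the tool had drifted slightly out of plumb and the fingers taper. The pack leaned forward about 0.5° on the first touch. During the steering pushes it reached about 1.7° from its front face, with the lid fit reading up to 3°. Each time I backed off and it settled upright again. I then tilted the hand so the tips led, and after that it stayed within about 0.5° by most fits; a few less certain ones read up to about 1.3°.

**Last checks:**
- **Contacts:** the push force rose from 9 to 18 N as the pack reached the stop. I did not measure the contact block's travel directly.
- **Catch:** its yellow strip moved about 2 px outward as the pack passed, then returned to exactly its starting pixel.
- **Pack position:** the top view puts the pack's centre about 41 mm before the stop face (the allowed range is 40 to 43 mm), with yaw about 1° or less. The arm partly hid the lid there, so sideways centring (within about 2 mm) comes from the scene view just before the stop.
- **Scene front-face fit:** the last one, after docking, was unusable because it had mixed in the housing.
- **Other things on the bench:** the loupe showed no change between the first and last scene pictures, and the tape roll differed by only 8 pixels. I checked the bottles and the bush sample only by eye.

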